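# Stack a single-speed kit on a hub and put the job tray away

### The job

Build up the single-speed kit on the bicycle hub that stands in the vise: slide the two wide black spacers down over the aluminium freehub first, then the sprocket, then the narrow black spacer on top, every one lying flat on the one below with no gap. Put every old bearing and old end cap that lies on the bench into the empty grey tray, and slide the loaded tray fully home into the free bay of the tray rack. Leave the other things on the bench where they are, and let go of everything.

Things in the scene. Friction and masses are not known exactly. Their poses are not given: they have to be found in the camera images.
- hub: black bicycle hub clamped upright by its axle in a low steel machine vise, fixed; origin on the bench on the hub axis, z up. Vise: 100 mm along x; along y from -65 to +163 mm; jaws 58 mm high. Hub flanges 58 mm across, the upper one's top 123 mm above the bench
- freehub_base (a point): centre of the shoulder (41 mm across, 134 mm above the bench) on which the stack sits, at the foot of the freehub; z is the hub axis, straight up. The aluminium freehub body, 34.4 mm in diameter, no splines to index, rises 36.5 mm from here, its last 3 mm tapered to 29.4 mm; above it the black axle end, 17 mm across, rises 8 mm more
- freehub_top (a point): centre of the freehub's top face, fixed, 170.5 mm above the bench, 36.5 mm above the shoulder
- wide_a_mid (a point): centre (half-way up, on its axis) of one wide black plastic spacer: plain ring 43 mm outside, bore 36.6 mm, 12 mm high, starting flat on the bench; z is its axis, either side may be up
- wide_b_mid (a point): centre of the other wide black spacer, the same: 43 mm outside, bore 36.6 mm, 12 mm high
- narrow_mid (a point): centre of the narrow black plastic spacer: ring 43 mm outside, bore 36.6 mm, only 6 mm high, starting flat on the bench
- sprocket_mid (a point): centre of the 14-tooth steel sprocket: 60 mm across to grasp (teeth to 62), bore 36.6 mm, 10 mm high (teeth half-way up), starting flat on the bench; either side may be up
- bearing_a_mid (a point): centre of an old steel bearing: flat disc-like ring 28 mm across, 8 mm high, lying on the bench; absent in some starts
- bearing_b_mid (a point): centre of another old bearing, the same; absent in some starts
- endcap_a_mid (a point): centre (half-way up) of an old aluminium axle end cap: foot 25 mm across and 7 mm high, above it 20 mm across, 16 mm high in all, standing on the bench; absent in some starts
- endcap_b_mid (a point): centre of another old end cap, the same; absent in some starts
- tray: loose grey open job tray, 0.35 kg, standing on the bench in front of the rack; origin under its centre, x pointing from its front to its back (into the rack once home). Outside 150 mm along x, 120 mm along y, 36 mm high; floor and walls 4 mm. Its front wall (-x) carries a grip block 12 mm thick (x from -83 to -71 mm), 56 mm along y, 44 mm high
- tray_grip (a point): centre of the tray's grip block, 77 mm in front of the tray's origin and 30 mm above its underside; same axes as the tray
- rack: low grey frame with two bays side by side, fixed; origin on the bench in the middle of its front edge, x into the rack. Bays centred at y = +69 and -69 mm; one is filled by a like tray, the other free. Side plates 46 mm high; 160 mm deep; no floor, the tray slides on the bench; a back stop meets the tray's back wall when home
- bay_home (a point): where the tray's origin lies when it is home in the free bay (77 mm behind the rack's front edge); same axes as the tray. The bay is 128 mm wide; flared guides, 30 mm high, begin 107 mm on the -x side of this point, about 140 mm apart at their tips. Runners over both sides, 43 to 46 mm high, reach 13 mm in and leave the middle open above
- tin_a: bystander: blue round tin, 34 mm across, 20 mm high; origin under its centre
- threadlocker: bystander: small red threadlocker bottle, 28 mm across, 42 mm high; origin under its centre
- grease_tub: bystander: grease tub with green lid, 64 mm across, 55 mm high; origin under its centre
- lockring_tool: bystander: steel lockring socket, 34 mm across, 46 mm high; origin under its centre
- wrench: bystander: flat steel wrench, 190 mm long along its x, 8 mm high; origin under its centre
- chain_box: bystander: cardboard box, 75 x 105 mm, 32 mm high; origin under its centre
Things that resemble listed ones, but are neither listed nor needed, are in the scene too. What is shaped like the part that bears sprocket_mid but blue is not meant.

How it is judged:
On the way, in this order (a step that is already met when the one before it is completed fails the run):
1. both wide spacers lie on the freehub, one on the other, down on the shoulder (horizontal distance between each of wide_a_mid, wide_b_mid and freehub_base below 0.003 m and z of wide_a_mid in the frame of freehub_base between 0.004 and 0.0205 m and angle between the z axis of each of wide_a_mid, wide_b_mid and the z axis of freehub_base, either way round below 0.06 rad and z of wide_b_mid in the frame of freehub_base between 0.004 and 0.0205 m), for 0.2 s.
2. the sprocket lies flat on the wide spacers (all of step 1 and horizontal distance between sprocket_mid and freehub_base below 0.003 m and z of sprocket_mid in the frame of freehub_base between 0.027 and 0.0315 m and angle between the z axis of sprocket_mid and the z axis of freehub_base, either way round below 0.06 rad), for 0.2 s.
3. the narrow spacer lies flat on the sprocket (all of step 2 and horizontal distance between narrow_mid and freehub_base below 0.003 m and z of narrow_mid in the frame of freehub_base between 0.035 and 0.0395 m and angle between the z axis of narrow_mid and the z axis of freehub_base, either way round below 0.06 rad), for 0.2 s.
At the end, for the whole second after the job is handed in: On the freehub, within 3 mm of its axis, flat and down to 2 mm: both wide spacers, then sprocket, then narrow spacer. Every old bearing and end cap present is inside the tray; the tray is flat in the free bay within 7 mm of home, 0.06 rad of square. All at rest (all of step 3 and x of bearing_a_mid in the frame of tray between -0.071 and 0.071 m and y of bearing_a_mid in the frame of tray between -0.056 and 0.056 m and z of bearing_a_mid in the frame of tray between 0.002 and 0.034 m and x of bearing_b_mid in the frame of tray between -0.071 and 0.071 m and y of bearing_b_mid in the frame of tray between -0.056 and 0.056 m and z of bearing_b_mid in the frame of tray between 0.002 and 0.034 m and x of endcap_a_mid in the frame of tray between -0.071 and 0.071 m and y of endcap_a_mid in the frame of tray between -0.056 and 0.056 m and z of endcap_a_mid in the frame of tray between 0.002 and 0.034 m and x of endcap_b_mid in the frame of tray between -0.071 and 0.071 m and y of endcap_b_mid in the frame of tray between -0.056 and 0.056 m and z of endcap_b_mid in the frame of tray between 0.002 and 0.034 m and x of tray in the frame of bay_home between -0.007 and 0.007 m and y of tray in the frame of bay_home between -0.007 and 0.007 m and height (world z) of tray below 0.004 m and angle between the x axis of tray and the x axis of bay_home, either way round below 0.06 rad and angle between tray's own z axis and vertical below 0.06 rad and linear speed of each of wide_a, wide_b, sprocket, narrow, bearing_a, bearing_b, endcap_a, endcap_b, tray below 0.02 m/s); the robot touches nothing.
It fails at once if a bystander is shifted more than 5 cm or knocked over (distance of any of tin_a, threadlocker, grease_tub, lockring_tool, wrench, chain_box from where it was at the start of the episode above 0.05 m or angle between any of tin_a, threadlocker, grease_tub, lockring_tool, wrench, chain_box's own z axis and vertical above 0.7 rad).
It fails at once if the tray is tipped more than 0.35 rad (angle between tray's own z axis and vertical above 0.35 rad).
Of bearing_a, bearing_b, endcap_a, endcap_b only 2 to 4 are there at a start; the rules pass over those that are not, and their reading is None.
At some moment in a run one of wide_a, wide_b, narrow, sprocket, bearing_a, bearing_b, endcap_a, endcap_b may be knocked a few centimetres aside while the robot is not near it.
Once in a run the grip may slacken for a moment while it holds something.
It also fails if it takes over 210 s, if anything falls off the work surface, if the arm or the gripper's body presses on something with over 40 N, if the wrist force passes 120 N, or if a joint passes its speed limit or range.

### The arm

A 6-joint arm with a two-finger parallel gripper is mounted at the origin on the work surface. World frame = base frame: x ahead of the robot, y to its left, z up, the work surface at z = 0. Lengths are in m, angles in rad, forces in N, time in s.
With the tool pointing down it reaches from about 0.325 to 0.9 m from the base axis. Payload 6.1 kg.
Tool frame: the origin (TCP) lies where the fingers leave the gripper's body, on its centre line; the fingertips stand 73 mm ahead of it and the grasp point (between the pads) lies manip.tcp_to_grasp ahead of it (manip.tcp_to_grasp is the distance from the TCP to the grasp point, in m); z points along the fingers, y is the line along which they close (so a half turn about z gives the same grasp; the last joint's range is limited). The gripper opens to 85 mm and grips with 20 to 120 N. Pads are 22 mm wide; open, the fingers measure 114 mm over their backs; the gripper's body (76 mm by 85 mm) begins 54 mm behind the grasp point. The pads swing forward as they close: fully open they stand 13 mm farther back than shut.
Start: joints at [-1.301, 0.22, 1.526, -0, 1.395, -0.126], TCP at [0.241, -0.577, 0.304] pointing down, gripper open.
Joint ranges: [-2.98, 2.98], [-0.91, 2.08], [0.09, 2.57], [-1.24, 4.39], [0.2, 2.65], [-2.68, 2.68]. Speed limits (rad/s): [2.57, 2.57, 3.01, 3.14, 3.14, 3.14].

### API

Orientations are given as a unit quaternion [x, y, z, w].
In Python, from plant import manip gives the robot as it stands.
- The arm moves only by the tool drive_tool, never from a script. Its argument "moves" is a list of rows, each a list of 4 numbers: the shift along the tool's x, y, z in m, then the turn about the tool's z in rad. A call has 1 to 5 rows; each row is the pose to reach, as a shift and turn from the pose commanded when the call began, along the tool's axes at that moment; what a row does not reach only later rows make up. A row lasts 1/8 s, in which the tool goes at most 62.5 mm and 10.7 degrees, less where a joint would pass 70% of its speed; a pose out of reach is approached as far as the arm can. A call with a gripper value outside its range is refused whole. "fingers" is the finger opening in m, from 0 to 0.0854, set as the call begins (left out, the last holds). The fingers move at their own pace and stop on an object; "force" is the grip in N (left out, the last holds). Time passes only in rows, so rows that repeat a pose let the fingers close. It gives the time, the measured TCP pose, the force, the opening and the grip force at its end, in the units of the state.
- manip.get_obs(): the state, without advancing time (a new reading comes with each control period).
- manip.get_image(name): name is "side" or "top"; returns a dict with "color" (480x640x3 uint8, red, green, blue), "z_map" (480x640 float32, m along the optical axis (not along the pixel's ray), 0 where there is no reading), "fx", "fy", "cx", "cy" (pixels), "R" (3x3) and "t" (3): a world point X has camera coordinates R X + t. Camera axes: x right, y down, z forward; pixel columns grow to the right and rows downward; lengths in m; the calibration is good to about 2 mm. A picture is of the moment at which its call begins.
- manip.sign_off(): hands the job in; it is judged then, once.
Trained networks look in the newest picture that a camera, given by its name, has taken for a name from the list of things; names that differ only in an ending like _2 or _b are one class to them, and where a whole thing is asked for, a point or a joint stands for the part that bears it (a point fixed in the world has none). Each returns a list of dicts, best first, with "confidence" (0 to 1); they miss things now and then, are a little off and sometimes report something else, mostly with a low value. They report only what shows in the picture. A call takes as long as a camera call. They do not tell look-alikes from the thing itself.
- manip.regions_of(camera, target): "region" (480x640 bool, what is visible of it).
- manip.spot_point(camera, target): "centre" ([x, y, z] in m, in world coordinates, good to about 4 mm: a listed point, or the origin of a listed thing).
The state is a dict: "time_s": time; "joint_pos": joint angles; "joint_vel": joint speeds; "joint_torque": joint torques, N m; "tcp_pos": TCP position; "ee_rot": TCP orientation; "wrist_force": force on the tool from outside, world axes, zero at the start; "torque": the same for the moment, N m; "finger_gap": opening from 0.0 (shut) to 1.0 (fully open); "grasp_force": force on a finger pad.
Only numpy, scipy, OpenCV 4.12 (cv2) and the standard library are available. Lean on these libraries where they do the work, as an engineer would, in place of code of your own. Each camera call takes 0.05 s, during which the arm holds its last target. There are 200 camera calls.

## Working session

There is one attempt and no reset: what is moved stays moved. The work goes in short steps, Python scripts to look and compute and a tool call to move; the robot and the scene stay as the last step left them, time stands still between calls to the robot, and variables do not carry over. Pictures are saved under pics/ and viewed, at most 14 in all, crops included, and the job is handed in when it is done.

Besides the shell and the picture viewer there is one more tool, called after "Emit:" as a command line: name --pt "numbers of a row" for each row, then --argument value for the rest. drive_tool: Moves the arm, as the interface text tells. Its arguments: {"type":"object","properties":{"moves":{"type":"array","items":{"type":"array","items":{"type":"number"}}},"fingers":{"type":"number"},"force":{"type":"number"}},"required":["moves"]}

```bash
mkdir -p pics; ls; cat > h.py <<'E'
from plant import manip
import numpy as np, cv2
from scipy.spatial.transform import Rotation as Ro
def save(cam,name,im=None):
    im=im or manip.get_image(cam); cv2.imwrite(f'pics/{name}.png',im['color'][:,:,::-1]); return im
def proj(im,X):
    c=im['R']@np.array(X)+im['t']; return (round(im['fx']*c[0]/c[2]+im['cx']),round(im['fy']*c[1]/c[2]+im['cy']))
def cloud(im):
    z=im['z_map'];v,u=np.mgrid[:480,:640]
    P=np.stack([(u-im['cx'])/im['fx']*z,(v-im['cy'])/im['fy']*z,z],-1)
    W=(P-im['t'])@im['R']; W[z==0]=np.nan; return W
def st():
    o=manip.get_obs(); r=Ro.from_quat(o['ee_rot']).as_matrix()
    print('t',round(o['time_s'],2),'tcp',np.round(o['tcp_pos'],4),'x',np.round(r[:,0],3),'y',np.round(r[:,1],3),'gap',round(o['finger_gap'],3),'F',np.round(o['wrist_force'],1),'gf',o['grasp_force'],'j',np.round(o['joint_pos'],2)); return o,r
E
python3 - <<'E'
from h import *
print(manip.tcp_to_grasp); st()
for c in ['side','top']:
    im=save(c,c+'0')
    print(c,'cam at',-im['R'].T@im['t'])
    for n in ['hub','freehub_top','wide_a_mid','narrow_mid','sprocket_mid','bearing_a_mid','endcap_a_mid','tray','tray_grip','rack','bay_home','tin_a','threadlocker','grease_tub','lockring_tool','wrench','chain_box']:
        for d in manip.spot_point(c,n): 
            if d['confidence']>.2: print(c,n,np.round(d['centre'],3),round(d['confidence'],2),proj(im,d['centre']))
E
```

```text
pics
0.0539
t 0.0 tcp [ 0.2409 -0.5762  0.3028] x [0.923 0.386 0.   ] y [ 0.386 -0.923 -0.002] gap 1.001 F [-0.1  1.5 -1.1] gf 0.0 j [-1.3   0.22  1.53  0.    1.39 -0.13]
side cam at [0.0899562  0.97869669 1.07351587]
side hub [ 0.529  0.266 -0.   ] 0.74 (300, 345)
side freehub_top [0.54  0.266 0.169] 0.61 (292, 290)
side wide_a_mid [0.364 0.019 0.002] 0.75 (413, 293)
side wide_a_mid [0.404 0.181 0.008] 0.44 (369, 335)
side narrow_mid [ 0.579  0.527 -0.004] 0.67 (211, 435)
side narrow_mid [0.534 0.266 0.002] 0.58 (298, 344)
side narrow_mid [ 0.665 -0.06   0.002] 0.45 (314, 234)
side sprocket_mid [0.289 0.182 0.001] 0.87 (418, 356)
side sprocket_mid [ 0.466 -0.051  0.004] 0.75 (385, 260)
side endcap_a_mid [0.395 0.29  0.01 ] 0.7 (352, 373)
side endcap_a_mid [0.605 0.119 0.003] 0.35 (301, 287)
side tray [ 0.466 -0.235 -0.005] 0.92 (411, 219)
side tray [0.651 0.064 0.005] 0.54 (295, 266)
side tray [ 0.601 -0.343 -0.004] 0.54 (381, 183)
side tray_grip [ 0.4   -0.201  0.028] 0.77 (432, 224)
side tray_grip [0.511 0.112 0.   ] 0.36 (339, 300)
side tray_grip [0.406 0.18  0.008] 0.31 (368, 33
[... 1062 characters left out ...]
   ] 0.83 (418, 262)
top tray_grip [ 0.404 -0.203  0.033] 0.9 (410, 283)
top tray_grip [0.646 0.063 0.004] 0.49 (322, 207)
top rack [ 0.599 -0.338  0.002] 0.55 (450, 221)
top bay_home [ 0.63  -0.44  -0.004] 0.98 (482, 211)
top tin_a [0.509 0.113 0.001] 0.6 (306, 250)
top threadlocker [0.6   0.124 0.004] 0.43 (303, 221)
top threadlocker [ 0.368  0.018 -0.002] 0.26 (337, 295)
top threadlocker [ 0.766 -0.058 -0.002] 0.22 (360, 170)
top grease_tub [ 0.763 -0.059  0.002] 0.57 (361, 170)
top lockring_tool [0.509 0.113 0.   ] 0.62 (307, 250)
top lockring_tool [ 0.75   0.1   -0.004] 0.52 (311, 175)
top wrench [ 0.363  0.017 -0.002] 0.69 (337, 297)
top chain_box [ 0.576  0.526 -0.003] 0.84 (176, 230)
```

```bash
python3 - <<'E'
import cv2
a=cv2.imread('pics/top0.png')[140:360,150:540]; cv2.imwrite('pics/top0c.png',cv2.resize(a,None,fx=2.05,fy=2.05,interpolation=cv2.INTER_CUBIC))
a=cv2.imread('pics/side0.png')[130:470,180:500]; cv2.imwrite('pics/side0c.png',cv2.resize(a,(564,600),interpolation=cv2.INTER_CUBIC))
E
```

```text
(no output)
```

View pics/top0c.png

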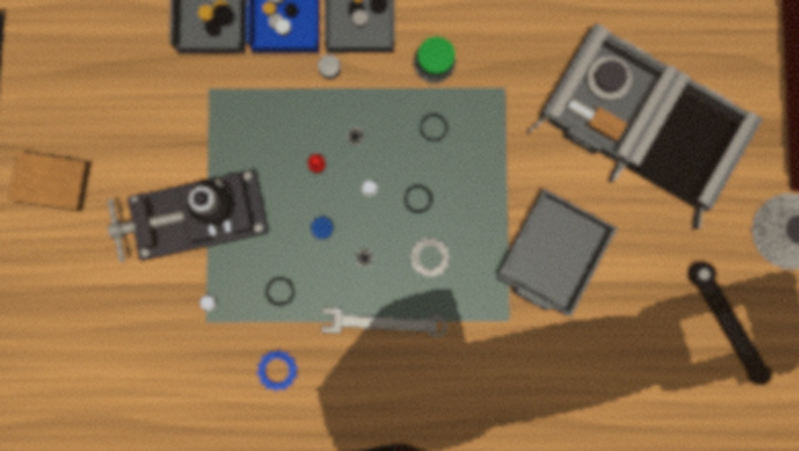

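View pics/side0c.png

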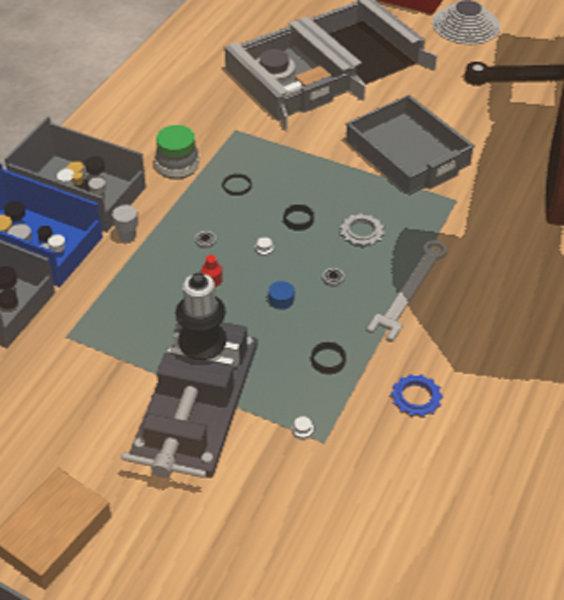

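Top crop: rings at (434,127), (418,199) and (280,292); bearings at (355,135) and (364,257); end caps at (369,187) and (207,302). The steel sprocket is at (430,257) and a blue decoy at (277,370). The tray is at (555,250), and the free bay is the right-hand dark one. In the side view, the ring at (237,184) looks thin, so it is probably the narrow spacer. Next I measure these with the depth map.

```bash
cat >> h.py <<'E'
def circ(P):
    # fit circle centre to outer boundary by min enclosing circle
    (c,r)=cv2.minEnclosingCircle(P[:,:2].astype(np.float32)); return np.array(c),r
def meas(W,seed,R,zlo,zhi):
    s=np.array(seed); m=(np.hypot(W[...,0]-s[0],W[...,1]-s[1])<R)&(W[...,2]>zlo)&(W[...,2]<zhi)
    P=W[m]
    if len(P)<5: return None
    c,r=circ(P); return dict(n=len(P),mec=np.round(c,4),r=round(float(r),4),med=np.round(((P.min(0)+P.max(0))/2)[:2],4),mean=np.round(P.mean(0),4),ztop=round(float(np.percentile(P[:,2],90)),4))
E
python3 - <<'E'
from h import *
for c in ['top','side']:
    im=manip.get_image(c); W=cloud(im)
    m=(W[...,0]>.3)&(W[...,0]<.7)&(W[...,1]>-.1)&(W[...,1]<.2)
    print(c,'bench z',np.nanmedian(W[m][:,2]),np.nanstd(W[m&(W[...,2]<.005)][:,2]))
    for n,s,R,lo,hi in [('W1',(.409,.180),.035,.004,.03),('W2',(.545,-.03),.04,.004,.03),('N',(.665,-.06),.035,.003,.03),('S',(.464,-.051),.04,.004,.03),('B1',(.46,.053),.025,.003,.03),('B2',(.651,.064),.025,.003,.03),('E1',(.57,.05),.03,.004,.03),('E2',(.395,.29),.025,.004,.03),('hubtop',(.536,.267),.04,.160,.174),('axle',(.536,.267),.04,.175,.19),('flange',(.536,.267),.05,.115,.13),('tin',(.509,.112),.03,.01,.03),('red',(.602,.122),.03,.01,.06),('grease',(.763,-.06),.05,.02,.07),('lock',(.75,.1),.03,.02,.06),('tray',(.468,-.236),.11,.03,.05),('wrench',(.364,.018),.11,.004,.015)]:
        print(c,n,meas(W,s,R,lo,hi))
E
```

```text
top bench z -0.0005846419442020202 0.002829722916612907
top W1 {'n': 56, 'mec': array([0.4115, 0.1795]), 'r': 0.0315, 'med': array([0.4115, 0.1795]), 'mean': array([0.4107, 0.1749, 0.0082]), 'ztop': 0.0124}
top W2 {'n': 65, 'mec': array([ 0.5448, -0.0246]), 'r': 0.0362, 'med': array([ 0.5464, -0.0293]), 'mean': array([ 0.5495, -0.0316,  0.0088]), 'ztop': 0.0134}
top N {'n': 67, 'mec': array([ 0.6651, -0.0599]), 'r': 0.0344, 'med': array([ 0.665 , -0.0603]), 'mean': array([ 0.6609, -0.063 ,  0.005 ]), 'ztop': 0.007}
top S {'n': 141, 'mec': array([ 0.4667, -0.0535]), 'r': 0.0357, 'med': array([ 0.4679, -0.0534]), 'mean': array([ 0.462 , -0.0515,  0.0072]), 'ztop': 0.0104}
top B1 {'n': 70, 'mec': array([0.4636, 0.0538]), 'r': 0.0239, 'med': array([0.4622, 0.0538]), 'mean': array([0.4608, 0.0503, 0.0062]), 'ztop': 0.009}
top B2 {'n': 69, 'mec': array([0.6504, 0.0627]), 'r': 0.0243, 'med': array([0.6512, 0.0658]), 'mean': array([0.6475, 0.0629, 0.0063]), 'ztop': 0.0092}
top E1 {'n': 57, 'mec': array([0.5669, 0.0487]), 'r': 0.028, 'med': array([0.5685, 0.0487]), 'mean': array([0.5664, 0.04
[... 3590 characters left out ...]
224]), 'mean': array([0.6022, 0.1264, 0.0298]), 'ztop': 0.0431}
side grease {'n': 522, 'mec': array([ 0.7639, -0.0559]), 'r': 0.0344, 'med': array([ 0.7612, -0.0559]), 'mean': array([ 0.7576, -0.0492,  0.0455]), 'ztop': 0.0586}
side lock {'n': 200, 'mec': array([0.7558, 0.1028]), 'r': 0.0244, 'med': array([0.756 , 0.1036]), 'mean': array([0.748 , 0.1065, 0.0418]), 'ztop': 0.0493}
side tray {'n': 600, 'mec': array([ 0.4684, -0.2361]), 'r': 0.0966, 'med': array([ 0.4688, -0.2357]), 'mean': array([ 0.4552, -0.2305,  0.0371]), 'ztop': 0.0437}
side wrench {'n': 1450, 'mec': array([0.3638, 0.0181]), 'r': 0.11, 'med': array([0.3652, 0.0175]), 'mean': array([0.378 , 0.0208, 0.0069]), 'ztop': 0.0106}
```

```bash
cat >> h.py <<'E'
def ray(im,uv,z):
    d=im['R'].T@np.array([(uv[0]-im['cx'])/im['fx'],(uv[1]-im['cy'])/im['fy'],1.]); o=-im['R'].T@im['t']
    return (o+d*(z-o[2])/d[2])[:2]
def reg(cam,im,name,z,minc=.3):
    out=[]
    for d in manip.regions_of(cam,name):
        if d['confidence']<minc: continue
        m=d['region'].astype(np.uint8); cs,_=cv2.findContours(m,cv2.RETR_EXTERNAL,cv2.CHAIN_APPROX_NONE)
        if not cs: continue
        h=cv2.convexHull(max(cs,key=cv2.contourArea)); M=cv2.moments(h)
        if M['m00']<4: continue
        uv=(M['m10']/M['m00'],M['m01']/M['m00']); out.append((np.round(ray(im,uv,z),4),round(d['confidence'],2),h,int(m.sum())))
    return out
def need(tgt,yawdeg=None):
    """tool-frame shift from the present pose to put TCP at tgt; yaw = heading of tool x in world"""
    o,r=st(); d=r.T@(np.array(tgt)-o['tcp_pos']); y=np.degrees(np.arctan2(r[1,0],r[0,0]))
    print('need',np.round(d,4),'yaw now',round(y,1)); return d
E
python3 - <<'E'
from h import *
o,r=st()
for c in ['top','side']:
    im=manip.get_image(c); print(c,im['fx'])
    for n,z in [('wide_a_mid',.006),('narrow_mid',.003),('sprocket_mid',.005),('bearing_a_mid',.004),('endcap_a_mid',.008),('freehub_top',.17),('tray',.018),('rack',.04)]:
        for a in reg(c,im,n,z): print(c,n,a[0],a[1],a[3])
    for a in reg(c,im,'tray',.018)[:1]:
        h=np.array([ray(im,p[0],.036) for p in a[2].astype(float)]); b=cv2.minAreaRect(((h)*1000).astype(np.float32)); print('tray rect',b)
    if c=='side':
        W=cloud(im); m=(np.hypot(W[...,0]-.241,W[...,1]+.577)<.12)&(W[...,2]>.1)&(W[...,2]<.35)
        P=W[m]; L=(P-o['tcp_pos'])@r; print('n',len(P))
        for lo in np.arange(0,.085,.008):
            q=L[(L[:,2]>=lo)&(L[:,2]<lo+.008)]
            if len(q): print(round(lo,3),len(q),'x',np.round(np.percentile(q[:,0],[5,95]),3),'y',np.round(np.percentile(q[:,1],[5,95]),3))
        # mark W rows
        save(c,'s1',im)
E
```

```text
t 1.9 tcp [ 0.241  -0.5767  0.3039] x [0.923 0.386 0.   ] y [ 0.386 -0.923 -0.   ] gap 1.002 F [-0.1 -0.2  0.4] gf 0.0 j [-1.3   0.22  1.53  0.    1.39 -0.13]
top 446.36636371784925
top narrow_mid [0.4607 0.0489] 0.65 58
top narrow_mid [0.5239 0.3174] 0.64 2192
top sprocket_mid [ 0.4641 -0.0515] 0.7 163
top sprocket_mid [0.2916 0.1795] 0.52 133
top sprocket_mid [ 0.4647 -0.2422] 0.37 2157
top bearing_a_mid [0.4614 0.0486] 0.6 36
top endcap_a_mid [0.4605 0.0492] 0.71 59
top endcap_a_mid [0.3946 0.2839] 0.48 39
top endcap_a_mid [0.5077 0.1126] 0.34 102
top freehub_top [0.5097 0.2821] 0.83 2174
top freehub_top [0.5584 0.4708] 0.74 904
top tray [ 0.4646 -0.2402] 0.73 2071
top tray [0.645  0.0613] 0.36 64
top rack [0.5042 0.1096] 0.7 90
top rack [ 0.6551 -0.3785] 0.61 2091
tray rect ((461.4931335449219, -236.197265625), (128.14981079101562, 158.80328369140625), 61.72564697265625)
side 622.6946777896383
side sprocket_mid [ 0.464  -0.0525] 0.74 254
side sprocket_mid [0.2945 0.1811] 0.66 334
side bearing_a_mid [0.5415 0.2877] 0.54 4739
side bearing_a_mid [0.4628 0.0473] 0.43 103
side endcap_a_mid [ 0.4694 -0.2497] 0.57 2504
side endcap_a_mid [0.3951 0.2867] 0.41 140
side freehub_top [0.4717 0.394 ] 0.75 4982
side tray [ 0.4674 -0.24  ] 0.97 2509
side rack [ 0.6153 -0.4139] 0.84 2349
tray rect ((463.06085205078125, -221.74940490722656), (151.37744140625, 186.95262145996094), 59.13041687011719)
n 0
```

Emit:
drive_tool --pt "0.046 -0.032 0 0.08" --pt "0.092 -0.064 0 0.16" --pt "0.138 -0.096 0 0.24" --pt "0.184 -0.128 0 0.32" --pt "0.23 -0.16 0 0.396" --fingers 0.06 --force 30

```text
time_s: 3.52
tcp_pos: [0.3922, -0.3388, 0.3041]
ee_rot: [1.0, -0.002, 0.0, 0.0]
wrist_force: [1.5, -0.8, 0.8]
finger_gap: 0.7
grasp_force: 0.0
```

Emit:
drive_tool --pt "0.006 -0.06 0 0" --pt "0.012 -0.12 0 0" --pt "0.018 -0.18 0 0" --pt "0.024 -0.24 0 0" --pt "0.028 -0.3 0 0"

```text
time_s: 4.15
tcp_pos: [0.4195, -0.0386, 0.3043]
ee_rot: [1.0, -0.0, 0.001, 0.0]
wrist_force: [1.4, -0.1, -0.0]
finger_gap: 0.702
grasp_force: 0.0
```

Emit:
drive_tool --pt "-0.002 -0.055 0.015 0" --pt "-0.005 -0.11 0.03 0" --pt "-0.008 -0.165 0.045 0" --pt "-0.011 -0.22 0.054 0" --pt "-0.011 -0.22 0.054 0"

```text
time_s: 4.78
tcp_pos: [0.4073, 0.1828, 0.2492]
ee_rot: [1.0, 0.003, -0.001, -0.0]
wrist_force: [0.2, 0.7, 0.6]
finger_gap: 0.701
grasp_force: 0.0
```

```bash
cat >> h.py <<'E'
def fing(im,o,r):
    W=cloud(im); L=(W-o['tcp_pos'])@r; m=(np.abs(L[...,0])<.03)&(np.abs(L[...,1])<.08)&(L[...,2]>0)&(L[...,2]<.09); P=L[m]
    for lo in np.arange(0,.09,.01):
        q=P[(P[:,2]>=lo)&(P[:,2]<lo+.01)]
        if len(q): print(round(lo,3),len(q),'x',np.round(np.percentile(q[:,0],[5,95]),3),'y',np.round(np.percentile(q[:,1],[5,95]),3))
    print('zmax',np.sort(P[:,2])[-12:].round(3))
E
python3 - <<'E'
from h import *
print(manip.tcp_to_grasp); o,r=st(); im=save('side','s2'); fing(im,o,r)
a=cv2.imread('pics/s2.png')[170:470,200:500]; cv2.imwrite('pics/s2c.png',cv2.resize(a,(600,600),interpolation=cv2.INTER_CUBIC))
E
```

```text
0.0539
t 4.78 tcp [0.4073 0.1828 0.2492] x [ 1.     0.006 -0.001] y [ 0.006 -1.    -0.001] gap 0.701 F [0.2 0.7 0.6] gf 0.0 j [ 0.24 -0.17  2.03  0.    1.28  1.81]
0.0 81 x [-0.015  0.01 ] y [-0.064  0.028]
0.01 96 x [-0.012  0.01 ] y [-0.063  0.054]
0.02 39 x [-0.012 -0.001] y [-0.044  0.038]
0.03 39 x [-0.01   0.001] y [-0.045  0.032]
0.04 67 x [-0.01   0.007] y [-0.045  0.032]
0.05 61 x [-0.01   0.005] y [-0.044  0.032]
0.06 21 x [-0.009  0.003] y [-0.039  0.031]
zmax [0.062 0.062 0.063 0.063 0.063 0.064 0.064 0.065 0.066 0.066 0.066 0.067]
```

View pics/s2c.png

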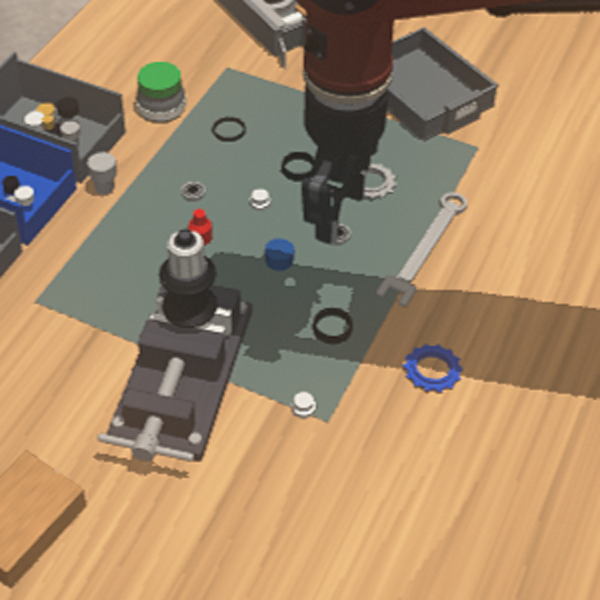

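The side crop shows the open gripper hanging above the wide spacer at (332,325), with its fingertips about 66 mm ahead of the TCP. I go down, squeeze, turn 90° and squeeze again, so the ring is centred both ways.

Emit:
drive_tool --pt "0.001 0.002 0.058 0" --pt "0.002 0.004 0.116 0" --pt "0.002 0.004 0.16 0" --pt "0.002 0.004 0.175 0" --pt "0.002 0.004 0.175 0"

```text
time_s: 5.45
tcp_pos: [0.4108, 0.1749, 0.075]
ee_rot: [1.0, -0.001, -0.0, 0.0]
wrist_force: [0.3, -0.5, 0.5]
finger_gap: 0.7
grasp_force: 0.0
```

Emit:
drive_tool --pt "0 0 0 0" --pt "0 0 0 0" --pt "0 0 0 0" --pt "0 0 0 0" --fingers 0.03 --force 25

```text
time_s: 5.95
tcp_pos: [0.4124, 0.1759, 0.0772]
ee_rot: [1.0, 0.0, 0.002, -0.0]
wrist_force: [-1.0, -2.3, 7.2]
finger_gap: 0.486
grasp_force: 25.1
```

Emit:
drive_tool --pt "0 0 0 0" --pt "0 0 0 0" --pt "0 0 0 -0.18" --pt "0 0 0 -0.36" --pt "0 0 0 -0.54" --fingers 0.06

```text
time_s: 6.58
tcp_pos: [0.4105, 0.1757, 0.0749]
ee_rot: [0.963, 0.27, -0.0, -0.0]
wrist_force: [0.2, -0.0, 0.3]
finger_gap: 0.704
grasp_force: 0.0
```

Emit:
drive_tool --pt "0 0 0 -0.18" --pt "0 0 0 -0.36" --pt "0 0 0 -0.54" --pt "0 0 0 -0.72" --pt "0 0 0 -0.9"

```text
time_s: 7.2
tcp_pos: [0.4105, 0.1757, 0.0749]
ee_rot: [0.75, 0.662, 0.0, -0.0]
wrist_force: [0.3, 0.1, 0.3]
finger_gap: 0.708
grasp_force: 0.0
```

Emit:
drive_tool --pt "0 0 0 -0.13" --pt "0 0 0 -0.13" --pt "0 0 0 -0.13" --pt "0 0 0 -0.13" --pt "0 0 0 -0.13" --fingers 0.03 --force 40

```text
time_s: 7.82
tcp_pos: [0.4107, 0.1758, 0.0754]
ee_rot: [0.708, 0.707, 0.0, 0.0]
wrist_force: [-2.4, -0.7, 5.2]
finger_gap: 0.476
grasp_force: 39.8
```

```bash
python3 - <<'E'
from h import *
o,r=st()
im=save('side','s3'); W=cloud(im); top=manip.get_image('top'); T=cloud(top)
for n,C in(('side',W),('top',T)): print(n,'hub',meas(C,(.534,.267),.04,.160,.174))
E
```

```text
t 7.83 tcp [0.4107 0.1758 0.0754] x [0.001 1.    0.   ] y [ 1.    -0.001  0.   ] gap 0.476 F [-2.4 -0.7  5.2] gf 39.84489932656288 j [0.23 0.11 2.14 0.   0.89 0.23]
side hub {'n': 171, 'mec': array([0.5353, 0.2704]), 'r': 0.0204, 'med': array([0.5357, 0.2688]), 'mean': array([0.5317, 0.275 , 0.169 ]), 'ztop': 0.1731}
top hub {'n': 96, 'mec': array([0.5344, 0.2666]), 'r': 0.0179, 'med': array([0.5334, 0.2666]), 'mean': array([0.5337, 0.2657, 0.1681]), 'ztop': 0.172}
```

Emit:
drive_tool --pt "0 0 -0.06 0" --pt "0 0 -0.12 0" --pt "0 0 -0.18 0" --pt "0.03 0.041 -0.2 0" --pt "0.061 0.082 -0.2 0"

```text
time_s: 8.55
tcp_pos: [0.495, 0.2377, 0.2791]
ee_rot: [0.708, 0.706, 0.003, 0.002]
wrist_force: [0.7, -0.8, -0.9]
finger_gap: 0.478
grasp_force: 40.8
```

Emit:
drive_tool --pt "0.029 0.041 0 0" --pt "0.029 0.041 0 0" --pt "0.029 0.041 0 0"

```text
time_s: 8.93
tcp_pos: [0.5331, 0.2654, 0.274]
ee_rot: [0.707, 0.707, -0.001, -0.0]
wrist_force: [-1.0, -0.4, -0.4]
finger_gap: 0.472
grasp_force: 40.8
```

```bash
python3 - <<'E'
from h import *
o,r=st(); need((.534,.2665,.275))
im=save('side','s4'); t=save('top','t4')
a=cv2.imread('pics/s4.png')[200:400,220:400]; b=cv2.imread('pics/t4.png')[190:290,200:300]
cv2.imwrite('pics/c4.png',np.hstack([cv2.resize(a,(450,500),interpolation=cv2.INTER_CUBIC),cv2.resize(b,(350,500))]))
E
```

```text
t 8.93 tcp [0.5331 0.2654 0.274 ] x [ 0.001  1.    -0.001] y [ 1.    -0.001 -0.002] gap 0.472 F [-1.  -0.4 -0.4] gf 40.783633813261986 j [ 0.33  0.17  1.64 -0.    1.33  0.33]
t 8.93 tcp [0.5331 0.2654 0.274 ] x [ 0.001  1.    -0.001] y [ 1.    -0.001 -0.002] gap 0.472 F [-1.  -0.4 -0.4] gf 40.783633813261986 j [ 0.33  0.17  1.64 -0.    1.33  0.33]
need [ 0.0011  0.0009 -0.001 ] yaw now 89.9
```

View pics/c4.png

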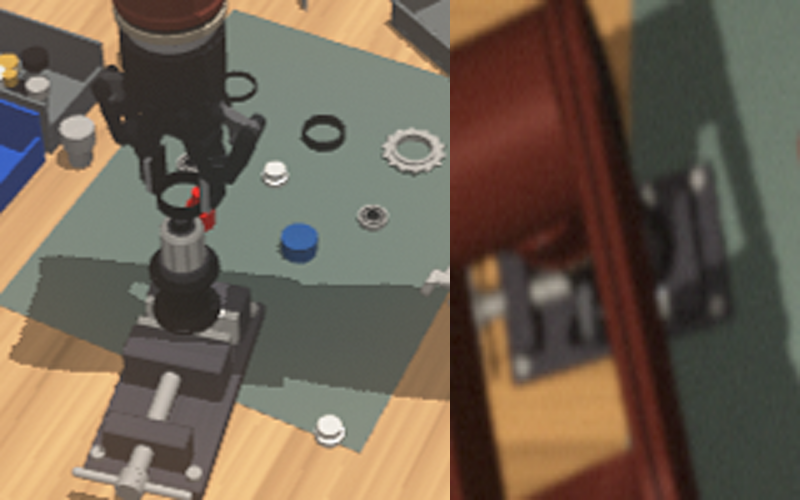

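Emit:
drive_tool --pt "0.001 0.001 0.012 0" --pt "0.001 0.001 0.024 0" --pt "0.001 0.001 0.03 0" --pt "0.001 0.001 0.034 0" --pt "0.001 0.001 0.034 0"

```text
time_s: 9.65
tcp_pos: [0.5347, 0.2666, 0.2406]
ee_rot: [0.707, 0.707, 0.0, -0.0]
wrist_force: [0.9, 1.6, -0.1]
finger_gap: 0.473
grasp_force: 40.7
```

```bash
python3 - <<'E'
from h import *
o,r=st(); im=save('side','s5'); print('R0',im['R'][0].round(3))
for z in (.1647+.006,.152): print(proj(im,(.5342,.2665,z)))
g=im['color'].astype(int)
for v in range(284,326,3): print(v,g[v,276:312].sum(-1)//3)
E
```

```text
t 9.65 tcp [0.5347 0.2666 0.2406] x [0.001 1.    0.   ] y [ 1.    -0.001 -0.   ] gap 0.473 F [ 0.9  1.6 -0.1] gf 40.736296121031046 j [0.33 0.21 1.66 0.   1.27 0.33]
R0 [-0.896 -0.445 -0.002]
(294, 290)
(294, 297)
284 [114  75  81  91  64  40  40  41  41  39  39  38  36  37  38  38  39  40
  37  42  42  36  35  61  76  60  46  44  43  42  42  42  43  44  40  41]
287 [131 128 110  96  75  36  40  41  36  70 125 137  88  49  63  63  64  64
  56  41  65 123 126  82  86  95  79  52  43  42  41  42  37  81 123 135]
290 [131 130 130 132 135 123  83  41 100 145 126  71  47  37  38  40  40  39
  40  37  46  58  78  85  86  94  84  63  41  43  42  41  46 101 133 130]
293 [129 130 130 130 130 134 103  31  36  46  90 109  88  71  65  59  60  67
  70  73 105 107  63  45  80  95  86  62  38  39  50 105 134 130 130 130]
296 [129 130 129 130 130 130 133 116  68  36  37  39  39  36  38  38  39  38
  38  37  37  37  36  40  71  94  94 102 124 134 132 130 129 128 129 129]
299 [130 130 129 130 130 131 131 104  80 102 117 108  76  60  67  64  58  55
  54  69  82 101 114  99  93  99  75  48  79 116 129 1
[... 491 characters left out ...]
3 49 50 42 42 43 48 53 54 55 54 55 55 54 54 55 54 53 54 49
 44 40 41 41 40 40 57 78 84 82 83 82]
314 [115 113 119  84  69  62  52  42  42  43  42  43  43  42  42  41  42  41
  40  40  42  41  43  42  42  40  39  39  71  96  94  93  92  96  81  61]
317 [132 132 109  72  71  65  58  44  41  43  41  38  40  42  39  40  41  42
  40  39  40  41  39  39  40  36  38  41  43  46  54  80  95  96  80  62]
320 [ 80 101 140 158 139  90  38  41  43  41  42  40  40  41  40  38  41  39
  40  40  38  40  39  39  40  39  40  39  42  39  42  44  72  81  62  63]
323 [ 85  83 105 123 103  60  39  42  42  43  40  41  40  41  41  40  41  41
  39  39  40  40  41  40  41  39  39  41  41  42  40  40  73  88  74  69]
```

Emit:
drive_tool --pt "0 0 0.007 0" --pt "0 0 0.014 0" --pt "0 0 0.021 0" --pt "0 0 0.027 0" --pt "0 0 0.027 0"

```text
time_s: 10.32
tcp_pos: [0.5347, 0.2666, 0.2133]
ee_rot: [0.707, 0.707, 0.0, -0.0]
wrist_force: [2.1, 1.3, -2.2]
finger_gap: 0.476
grasp_force: 40.6
```

Emit:
drive_tool --pt "0 0 0 0" --pt "0 0 0 0" --pt "0 0 -0.04 0" --pt "0 0 -0.08 0" --pt "-0.03 0.001 -0.08 0" --fingers 0.06

```text
time_s: 10.95
tcp_pos: [0.5372, 0.2379, 0.2988]
ee_rot: [0.707, 0.708, 0.004, 0.002]
wrist_force: [0.5, 0.1, 0.8]
finger_gap: 0.702
grasp_force: 0.0
```

Emit:
drive_tool --pt "-0.055 0.003 0.01 0" --pt "-0.11 0.006 0.02 0" --pt "-0.165 0.009 0.04 0" --pt "-0.22 0.012 0.06 0" --pt "-0.267 0.014 0.08 0"

```text
time_s: 11.58
tcp_pos: [0.5492, -0.0326, 0.2137]
ee_rot: [0.708, 0.707, 0.0, 0.0]
wrist_force: [0.2, 0.6, -0.5]
finger_gap: 0.705
grasp_force: 0.0
```

```bash
python3 - <<'E'
from h import *
need((.549,-.0305,.079)); im=save('side','s6'); W=cloud(im); t=save('top','t6'); T=cloud(t)
print('ring on hub side',meas(W,(.535,.267),.03,.137,.152)); print('top',meas(T,(.535,.267),.03,.137,.152))
print('W2 side',meas(W,(.548,-.03),.032,.005,.02)); print('top',meas(T,(.548,-.03),.032,.005,.02))
a=cv2.imread('pics/s6.png')[150:450,200:440]; b=cv2.imread('pics/t6.png')[180:330,210:310]
cv2.imwrite('pics/c6.png',np.hstack([cv2.resize(a,(440,550),interpolation=cv2.INTER_CUBIC),cv2.resize(b,(360,550))]))
E
```

```text
t 11.57 tcp [ 0.5492 -0.0326  0.2137] x [ 0.002  1.    -0.   ] y [ 1.    -0.002  0.001] gap 0.705 F [ 0.2  0.6 -0.5] gf 0.0 j [-0.2   0.13  1.81 -0.    1.21 -0.2 ]
need [ 0.0021 -0.0003  0.1347] yaw now 89.9
ring on hub side {'n': 163, 'mec': array([0.5345, 0.2697]), 'r': 0.0225, 'med': array([0.5352, 0.27  ]), 'mean': array([0.5277, 0.2784, 0.1452]), 'ztop': 0.1503}
top {'n': 45, 'mec': array([0.5331, 0.2664]), 'r': 0.021, 'med': array([0.5324, 0.2648]), 'mean': array([0.5268, 0.2576, 0.1441]), 'ztop': 0.1474}
W2 side {'n': 144, 'mec': array([ 0.5441, -0.0291]), 'r': 0.0308, 'med': array([ 0.5462, -0.0289]), 'mean': array([ 0.5503, -0.0305,  0.0101]), 'ztop': 0.0147}
top {'n': 14, 'mec': array([ 0.5363, -0.0131]), 'r': 0.0201, 'med': array([ 0.5378, -0.015 ]), 'mean': array([ 0.5399, -0.0181,  0.0106]), 'ztop': 0.014}
```

View pics/c6.png

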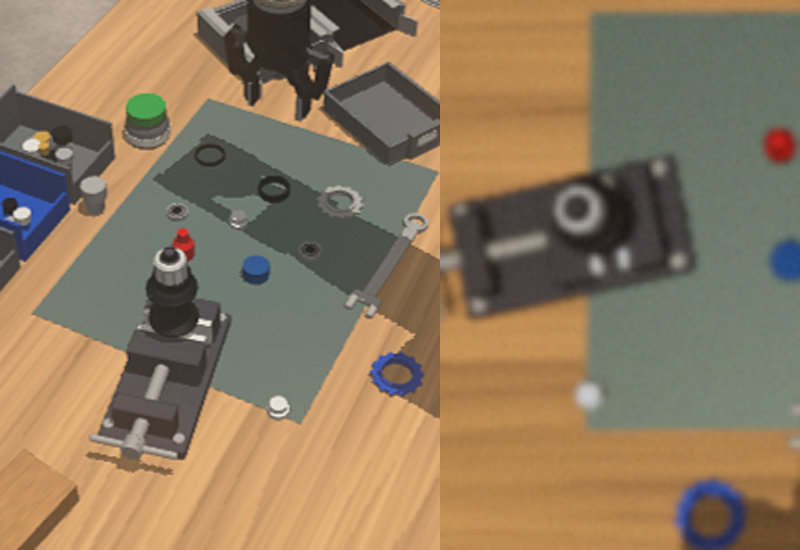

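The crops show the first wide spacer on the shoulder, its top face at about z 0.147. The second wide ring is still in place under the gripper.

Emit:
drive_tool --pt "0.001 0 0.05 0" --pt "0.001 0 0.1 0" --pt "0.001 0 0.13 0" --pt "0.001 0 0.135 0" --pt "0.001 0 0.135 0"

```text
time_s: 12.3
tcp_pos: [0.55, -0.0292, 0.0799]
ee_rot: [0.707, 0.707, 0.0, 0.0]
wrist_force: [0.2, 0.2, 0.2]
finger_gap: 0.703
grasp_force: 0.0
```

Emit:
drive_tool --pt "0 0 0 0" --pt "0 0 0 0" --pt "0 0 0 0" --pt "0 0 0 0" --fingers 0.03 --force 25

```text
time_s: 12.8
tcp_pos: [0.5508, -0.0296, 0.0813]
ee_rot: [0.707, 0.707, 0.001, 0.001]
wrist_force: [-1.5, 1.4, 5.8]
finger_gap: 0.471
grasp_force: 24.5
```

Emit:
drive_tool --pt "0 0 0 0" --pt "0 0 0 0" --pt "0 0 0 0.18" --pt "0 0 0 0.36" --pt "0 0 0 0.54" --fingers 0.06

```text
time_s: 13.42
tcp_pos: [0.5494, -0.0296, 0.079]
ee_rot: [0.872, 0.49, 0.0, 0.0]
wrist_force: [0.1, -1.0, -0.4]
finger_gap: 0.702
grasp_force: 0.0
```

Emit:
drive_tool --pt "0 0 0 0.18" --pt "0 0 0 0.36" --pt "0 0 0 0.54" --pt "0 0 0 0.72" --pt "0 0 0 0.9"

```text
time_s: 14.05
tcp_pos: [0.5494, -0.0295, 0.079]
ee_rot: [0.998, 0.062, -0.0, 0.0]
wrist_force: [-0.3, -0.3, 0.1]
finger_gap: 0.705
grasp_force: 0.0
```

Emit:
drive_tool --pt "0 0 0 0.13" --pt "0 0 0 0.13" --pt "0 0 0 0.13" --pt "0 0 0 0.13" --pt "0 0 0 0.13" --fingers 0.03 --force 40

```text
time_s: 14.68
tcp_pos: [0.5496, -0.0296, 0.0796]
ee_rot: [1.0, 0.0, 0.0, 0.0]
wrist_force: [-0.7, -0.9, 5.9]
finger_gap: 0.465
grasp_force: 39.7
```

Emit:
drive_tool --pt "0 0 -0.05 0" --pt "0 0 -0.1 0" --pt "0 0 -0.15 0" --pt "0 0 -0.195 0" --pt "0 0 -0.195 0"

```text
time_s: 15.3
tcp_pos: [0.5516, -0.0299, 0.2789]
ee_rot: [1.0, 0.0, 0.004, 0.001]
wrist_force: [0.3, 0.5, -1.0]
finger_gap: 0.464
grasp_force: 40.3
```

```bash
python3 - <<'E'
from h import *
need((.535,.267,.275)); im=save('side','s7'); W=cloud(im); print('W2 left?',meas(W,(.548,-.03),.032,.005,.02)); o=manip.get_obs(); print(meas(W,o['tcp_pos'][:2],.03,.16,.23))
E
```

```text
t 15.3 tcp [ 0.5516 -0.0299  0.2789] x [1.    0.    0.009] y [ 0.    -1.     0.002] gap 0.464 F [ 0.3  0.5 -1. ] gf 40.26688411831856 j [-0.2   0.06  1.75 -0.    1.32  1.37]
need [-0.0165 -0.2969  0.0032] yaw now 0.0
W2 left? {'n': 51, 'mec': array([ 0.5489, -0.0302]), 'r': 0.0314, 'med': array([ 0.5488, -0.0305]), 'mean': array([ 0.5489, -0.0272,  0.0065]), 'ztop': 0.008}
{'n': 168, 'mec': array([ 0.5488, -0.0289]), 'r': 0.0294, 'med': array([ 0.5531, -0.0289]), 'mean': array([ 0.5465, -0.0313,  0.2132]), 'ztop': 0.2254}
```

Emit:
drive_tool --pt "-0.003 -0.06 0 0" --pt "-0.006 -0.12 0 0" --pt "-0.009 -0.18 0 0" --pt "-0.012 -0.24 0 0" --pt "-0.0145 -0.2965 0 0"

```text
time_s: 15.98
tcp_pos: [0.5336, 0.2687, 0.2714]
ee_rot: [1.0, 0.0, -0.002, 0.001]
wrist_force: [0.8, 0.1, 0.4]
finger_gap: 0.466
grasp_force: 40.3
```

Emit:
drive_tool --pt "0 0 0 0" --pt "0 0 0.012 0" --pt "0 0 0.024 0" --pt "0 0 0.03 0" --pt "0 0 0.034 0"

```text
time_s: 16.6
tcp_pos: [0.5348, 0.2665, 0.2392]
ee_rot: [1.0, -0.001, -0.0, -0.001]
wrist_force: [-2.3, 4.8, 3.3]
finger_gap: 0.466
grasp_force: 40.8
```

```bash
python3 - <<'E'
from h import *
need((.535,.267,.232))
E
```

```text
t 16.6 tcp [0.5348 0.2665 0.2392] x [ 1.    -0.002 -0.001] y [-0.002 -1.    -0.001] gap 0.466 F [-2.3  4.8  3.3] gf 40.775590036064386 j [0.33 0.21 1.66 0.   1.27 1.9 ]
need [ 0.0002 -0.0005  0.0072] yaw now -0.1
```

Emit:
drive_tool --pt "-0.0005 -0.0015 0 0" --pt "-0.0005 -0.0015 0.002 0" --pt "-0.0005 -0.0015 0.004 0" --pt "-0.0005 -0.0015 0.006 0" --pt "-0.0005 -0.0015 0.006 0"

```text
time_s: 17.23
tcp_pos: [0.5343, 0.2684, 0.2336]
ee_rot: [1.0, -0.0, -0.0, 0.0]
wrist_force: [-1.6, -0.9, -0.5]
finger_gap: 0.464
grasp_force: 40.4
```

Emit:
drive_tool --pt "0 0 0.005 0" --pt "0 0 0.005 0" --pt "0 0 0.005 0" --pt "0 0 0.005 0" --pt "0 0 0.005 0"

```text
time_s: 17.85
tcp_pos: [0.5345, 0.2685, 0.229]
ee_rot: [1.0, -0.0, 0.0, -0.0]
wrist_force: [0.4, -0.1, -0.7]
finger_gap: 0.463
grasp_force: 40.4
```

Emit:
drive_tool --pt "0 0 0 0" --pt "0 0 0 0" --pt "0 0 -0.04 0" --pt "0 0 -0.08 0" --pt "-0.005 0.02 -0.08 0" --fingers 0.06

```text
time_s: 18.48
tcp_pos: [0.5312, 0.2495, 0.3135]
ee_rot: [1.0, 0.001, 0.004, -0.001]
wrist_force: [0.2, 0.1, 0.2]
finger_gap: 0.708
grasp_force: 0.0
```

Emit:
drive_tool --pt "-0.012 0.055 0 0" --pt "-0.024 0.11 0.01 0" --pt "-0.036 0.165 0.03 0" --pt "-0.048 0.22 0.05 0" --pt "-0.058 0.27 0.07 0" --fingers 0.08

```text
time_s: 19.1
tcp_pos: [0.4699, -0.0235, 0.2374]
ee_rot: [1.0, -0.0, -0.0, 0.0]
wrist_force: [0.1, -0.6, -0.6]
finger_gap: 0.934
grasp_force: 0.0
```

```bash
python3 - <<'E'
from h import *
need((.4625,-.05,.071)); im=save('side','s8'); W=cloud(im); t=save('top','t8'); T=cloud(t)
for z in ((.137,.149),(.149,.163)): print('rings',z,meas(W,(.534,.268),.03,*z),'\n',meas(T,(.534,.268),.03,*z))
print('S side',meas(W,(.463,-.05),.04,.005,.02)); print('top',meas(T,(.463,-.05),.04,.005,.02))
for c,i in (('side',im),('top',t)):
  for a in reg(c,i,'sprocket_mid',.005): print(c,a[0],a[1],a[3])
a=cv2.imread('pics/s8.png')[250:400,230:350]; cv2.imwrite('pics/c8.png',cv2.resize(a,(480,600),interpolation=cv2.INTER_CUBIC))
E
```

```text
t 19.1 tcp [ 0.4699 -0.0235  0.2374] x [ 1.    -0.001 -0.001] y [-0.001 -1.     0.   ] gap 0.934 F [ 0.1 -0.6 -0.6] gf 0.0 j [-0.22 -0.1   1.99 -0.    1.25  1.35]
need [-0.0072  0.0265  0.1664] yaw now -0.0
rings (0.137, 0.149) {'n': 85, 'mec': array([0.5338, 0.2706]), 'r': 0.0215, 'med': array([0.5339, 0.2738]), 'mean': array([0.5262, 0.2811, 0.1437]), 'ztop': 0.1482} 
 {'n': 18, 'mec': array([0.5284, 0.2589]), 'r': 0.0192, 'med': array([0.5284, 0.2575]), 'mean': array([0.523 , 0.2539, 0.1435]), 'ztop': 0.1461}
rings (0.149, 0.163) {'n': 152, 'mec': array([0.5354, 0.2715]), 'r': 0.0216, 'med': array([0.5354, 0.2732]), 'mean': array([0.5298, 0.2802, 0.1572]), 'ztop': 0.162} 
 {'n': 66, 'mec': array([0.5347, 0.2676]), 'r': 0.0225, 'med': array([0.5344, 0.2676]), 'mean': array([0.5326, 0.2636, 0.1563]), 'ztop': 0.1601}
S side {'n': 279, 'mec': array([ 0.4624, -0.0502]), 'r': 0.0396, 'med': array([ 0.4629, -0.0511]), 'mean': array([ 0.4613, -0.047 ,  0.0088]), 'ztop': 0.0123}
top {'n': 10, 'mec': array([ 0.4337, -0.0515]), 'r': 0.0173, 'med': array([ 0.4338, -0.0515]), 'mean': array([ 0.435 , -0.0481,  0.0074]), 'ztop': 0.0102}
side [ 0.4641 -0.0527] 0.69 294
side [0.2947 0.1803] 0.66 397
top [0.2927 0.1796] 0.57 156
```

View pics/c8.png

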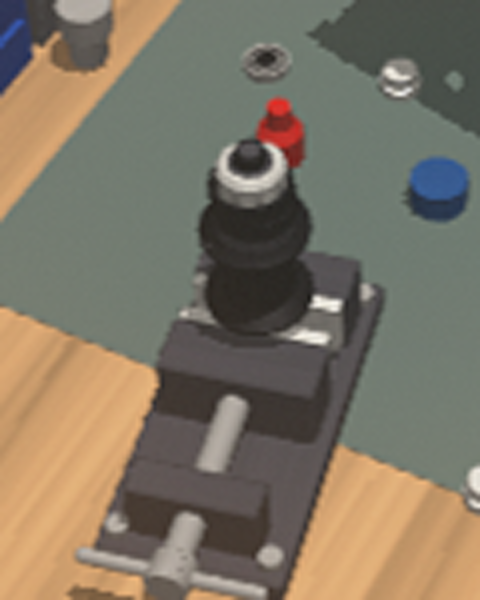

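The crop shows both wide spacers down on the freehub, with bare aluminium above them at (250,190). Next is the sprocket.

Emit:
drive_tool --pt "-0.004 0.015 0.055 0" --pt "-0.007 0.026 0.11 0" --pt "-0.007 0.026 0.15 0" --pt "-0.007 0.026 0.165 0" --pt "-0.007 0.026 0.165 0"

```text
time_s: 19.92
tcp_pos: [0.4645, -0.0466, 0.0738]
ee_rot: [1.0, 0.001, -0.001, -0.0]
wrist_force: [0.1, 0.0, 0.4]
finger_gap: 0.936
grasp_force: 0.0
```

Emit:
drive_tool --pt "0 0 0 0" --pt "0 0 0 0" --pt "0 0 0 0" --pt "0 0 0 0" --fingers 0.045 --force 25

```text
time_s: 20.42
tcp_pos: [0.4661, -0.0476, 0.0766]
ee_rot: [1.0, 0.0, 0.002, 0.0]
wrist_force: [-2.2, 2.2, 8.4]
finger_gap: 0.669
grasp_force: 25.0
```

Emit:
drive_tool --pt "0 0 0 0" --pt "0 0 0 0" --pt "0 0 0 -0.18" --pt "0 0 0 -0.36" --pt "0 0 0 -0.54" --fingers 0.08

```text
time_s: 21.05
tcp_pos: [0.4645, -0.0476, 0.0741]
ee_rot: [0.963, 0.269, 0.0, 0.0]
wrist_force: [0.3, 0.6, 0.2]
finger_gap: 0.934
grasp_force: 0.0
```

Emit:
drive_tool --pt "0 0 0 -0.18" --pt "0 0 0 -0.36" --pt "0 0 0 -0.54" --pt "0 0 0 -0.72" --pt "0 0 0 -0.9"

```text
time_s: 21.68
tcp_pos: [0.4645, -0.0476, 0.0741]
ee_rot: [0.75, 0.661, 0.0, 0.0]
wrist_force: [-0.0, -0.2, -0.4]
finger_gap: 0.936
grasp_force: 0.0
```

Emit:
drive_tool --pt "0 0 0 -0.13" --pt "0 0 0 -0.13" --pt "0 0 0 -0.13" --pt "0 0 0 -0.13" --pt "0 0 0 -0.13" --fingers 0.045 --force 50

```text
time_s: 22.3
tcp_pos: [0.4648, -0.0476, 0.075]
ee_rot: [0.708, 0.706, 0.0, 0.0]
wrist_force: [-4.0, -0.3, 10.5]
finger_gap: 0.659
grasp_force: 50.8
```

Emit:
drive_tool --pt "0 0 -0.05 0" --pt "0 0 -0.1 0" --pt "0 0 -0.15 0" --pt "0 0 -0.2 0" --pt "0 0 -0.2 0"

```text
time_s: 22.92
tcp_pos: [0.4667, -0.0481, 0.279]
ee_rot: [0.708, 0.706, 0.002, 0.004]
wrist_force: [0.8, -0.4, -1.2]
finger_gap: 0.655
grasp_force: 53.0
```

```bash
python3 - <<'E'
from h import *
need((.534,.268,.27)); im=save('side','s9')
a=cv2.imread('pics/s9.png')[120:320,300:460]; cv2.imwrite('pics/c9.png',cv2.resize(a,(480,600),interpolation=cv2.INTER_CUBIC))
E
```

```text
t 22.93 tcp [ 0.4667 -0.0481  0.279 ] x [ 0.003  1.    -0.003] y [ 1.    -0.003  0.009] gap 0.655 F [ 0.8 -0.4 -1.2] gf 52.98719236627221 j [-0.27 -0.15  1.95 -0.    1.33 -0.27]
need [0.3163 0.0664 0.0088] yaw now 89.9
```

View pics/c9.png

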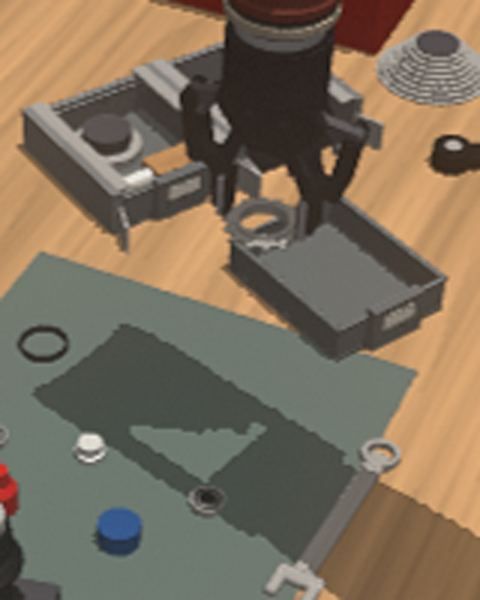

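The sprocket is held at crop (262,220), clear of the bench. Now over to the hub.

Emit:
drive_tool --pt "0.053 0.012 0 0" --pt "0.106 0.024 0 0" --pt "0.159 0.036 0 0" --pt "0.212 0.048 0 0" --pt "0.265 0.059 0 0"

```text
time_s: 23.6
tcp_pos: [0.5228, 0.219, 0.2713]
ee_rot: [0.708, 0.706, -0.002, -0.001]
wrist_force: [0.4, -0.2, -0.9]
finger_gap: 0.656
grasp_force: 53.0
```

Emit:
drive_tool --pt "0.05 0.0105 0 0" --pt "0.0505 0.0105 0 0" --pt "0.0505 0.0105 0.015 0" --pt "0.0505 0.0105 0.028 0" --pt "0.0505 0.0105 0.035 0"

```text
time_s: 24.22
tcp_pos: [0.5345, 0.267, 0.2381]
ee_rot: [0.708, 0.706, 0.0, 0.0]
wrist_force: [2.1, 1.3, 1.2]
finger_gap: 0.654
grasp_force: 53.3
```

Emit:
drive_tool --pt "0 0 0 0"

```text
time_s: 24.35
tcp_pos: [0.5344, 0.2672, 0.2378]
ee_rot: [0.708, 0.706, 0.0, -0.0]
wrist_force: [3.0, 2.7, -2.8]
finger_gap: 0.656
grasp_force: 53.4
```

Emit:
drive_tool --pt "0.001 0.0005 0 0" --pt "0.001 0.0005 0.002 0" --pt "0.001 0.0005 0.004 0" --pt "0.001 0.0005 0.004 0"

```text
time_s: 24.85
tcp_pos: [0.5345, 0.2688, 0.2346]
ee_rot: [0.707, 0.707, -0.0, -0.0]
wrist_force: [0.9, -0.8, -0.6]
finger_gap: 0.656
grasp_force: 53.7
```

Emit:
drive_tool --pt "0 0 0 0" --pt "0 0 0 0" --pt "0 0 0 0" --pt "0 0 -0.04 0" --pt "-0.01 0.005 -0.07 0" --fingers 0.08

```text
time_s: 25.48
tcp_pos: [0.5396, 0.2594, 0.3062]
ee_rot: [0.707, 0.707, 0.0, -0.0]
wrist_force: [0.7, 0.5, 0.3]
finger_gap: 0.938
grasp_force: 0.0
```

Emit:
drive_tool --pt "-0.055 0.022 0 0" --pt "-0.11 0.044 0.01 0" --pt "-0.165 0.066 0.03 0" --pt "-0.22 0.088 0.05 0" --pt "-0.27 0.106 0.06 0" --fingers 0.06

```text
time_s: 26.1
tcp_pos: [0.6455, -0.0131, 0.2435]
ee_rot: [0.708, 0.707, -0.0, -0.001]
wrist_force: [0.4, 0.5, 0.5]
finger_gap: 0.704
grasp_force: 0.0
```

```bash
python3 - <<'E'
from h import *
need((.6615,-.061,.079)); im=save('side','s10'); W=cloud(im); t=save('top','t10'); T=cloud(t)
for z in ((.150,.164),(.160,.174)): print('sprocket',z,meas(W,(.534,.268),.04,*z),'\n',meas(T,(.534,.268),.04,*z))
print('N side',meas(W,(.663,-.06),.03,.003,.02)); print('top',meas(T,(.663,-.06),.03,.003,.02))
a=cv2.imread('pics/s10.png')[180:360,220:364]; cv2.imwrite('pics/c10.png',cv2.resize(a,(480,600),interpolation=cv2.INTER_CUBIC))
E
```

```text
t 26.1 tcp [ 0.6455 -0.0131  0.2435] x [0.001 1.    0.   ] y [ 1.    -0.001 -0.001] gap 0.704 F [0.4 0.5 0.5] gf 0.0 j [-0.14  0.32  1.53  0.    1.3  -0.14]
need [-0.0479  0.0163  0.1645] yaw now 89.9
sprocket (0.15, 0.164) {'n': 53, 'mec': array([0.5367, 0.2683]), 'r': 0.0318, 'med': array([0.5364, 0.2666]), 'mean': array([0.5292, 0.2778, 0.1599]), 'ztop': 0.1638} 
 {'n': 143, 'mec': array([0.5333, 0.2675]), 'r': 0.0308, 'med': array([0.5324, 0.2661]), 'mean': array([0.5317, 0.2683, 0.1615]), 'ztop': 0.1636}
sprocket (0.16, 0.174) {'n': 470, 'mec': array([0.5361, 0.2699]), 'r': 0.0333, 'med': array([0.5355, 0.2686]), 'mean': array([0.5328, 0.2732, 0.1677]), 'ztop': 0.1716} 
 {'n': 292, 'mec': array([0.5333, 0.2675]), 'r': 0.0308, 'med': array([0.5324, 0.2668]), 'mean': array([0.5337, 0.2667, 0.1658]), 'ztop': 0.1703}
N side {'n': 156, 'mec': array([ 0.6628, -0.0603]), 'r': 0.03, 'med': array([ 0.6636, -0.0595]), 'mean': array([ 0.6618, -0.0575,  0.0055]), 'ztop': 0.009}
top {'n': 24, 'mec': array([ 0.6569, -0.0665]), 'r': 0.0253, 'med': array([ 0.6569, -0.0665]), 'mean': array([ 0.6518, -0.0687,  0.0048]), 'ztop': 0.0071}
```

View pics/c10.png

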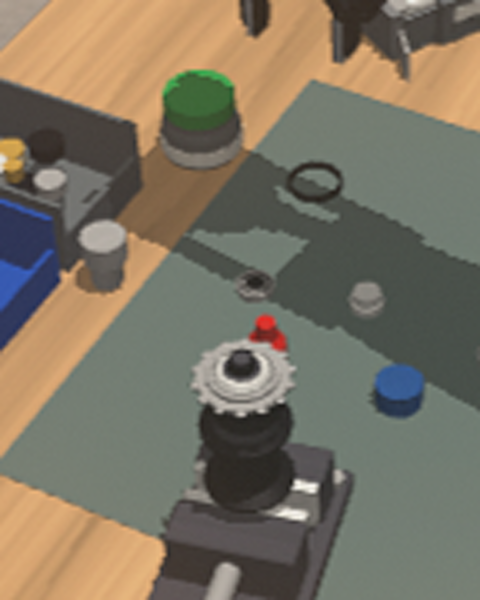

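The sprocket lies flat on the spacers at crop (243,375). The narrow ring at (315,182) is unmoved.

Emit:
drive_tool --pt "-0.03 0.01 0.04 0" --pt "-0.0475 0.0165 0.09 0" --pt "-0.0475 0.0165 0.14 0" --pt "-0.0475 0.0165 0.168 0" --pt "-0.0475 0.0165 0.168 0"

```text
time_s: 26.82
tcp_pos: [0.6597, -0.0576, 0.0739]
ee_rot: [0.707, 0.707, -0.002, -0.003]
wrist_force: [0.4, 0.2, 0.8]
finger_gap: 0.705
grasp_force: 0.0
```

Emit:
drive_tool --pt "0 0 0 0" --pt "0 0 0 0" --pt "0 0 0 0" --pt "0 0 0 0" --fingers 0.03 --force 25

```text
time_s: 27.32
tcp_pos: [0.6626, -0.0588, 0.0782]
ee_rot: [0.707, 0.707, 0.001, 0.001]
wrist_force: [-0.7, -0.1, 3.8]
finger_gap: 0.355
grasp_force: 1.8
```

Emit:
drive_tool --pt "0 0 0 0" --pt "0 0 0 0" --pt "0 0 0 0.18" --pt "0 0 0 0.36" --pt "0 0 0 0.54" --fingers 0.06

```text
time_s: 27.95
tcp_pos: [0.6616, -0.0587, 0.0765]
ee_rot: [0.872, 0.49, -0.0, -0.0]
wrist_force: [-0.0, -0.1, -0.8]
finger_gap: 0.698
grasp_force: 0.0
```

Emit:
drive_tool --pt "0 0 0 0.18" --pt "0 0 0 0.36" --pt "0 0 0 0.54" --pt "0 0 0 0.72" --pt "0 0 0 0.9"

```text
time_s: 28.58
tcp_pos: [0.6616, -0.0587, 0.0765]
ee_rot: [0.998, 0.062, -0.0, -0.0]
wrist_force: [-0.3, -0.4, 0.1]
finger_gap: 0.7
grasp_force: 0.0
```

Emit:
drive_tool --pt "0 0 0 0.13" --pt "0 0 0 0.13" --pt "0 0 0 0.13" --pt "0 0 0 0.13" --pt "0 0 0 0.13" --fingers 0.03 --force 40

```text
time_s: 29.2
tcp_pos: [0.6627, -0.0588, 0.0782]
ee_rot: [1.0, 0.0, 0.001, 0.0]
wrist_force: [-0.3, 0.6, 5.5]
finger_gap: 0.354
grasp_force: 2.9
```

Emit:
drive_tool --pt "0 0 -0.05 0" --pt "0 0 -0.1 0" --pt "0 0 -0.15 0" --pt "0 0 -0.2 0" --pt "0 0 -0.2 0"

```text
time_s: 29.82
tcp_pos: [0.6643, -0.0592, 0.2833]
ee_rot: [1.0, 0.0, 0.005, 0.001]
wrist_force: [0.1, 0.3, -0.1]
finger_gap: 0.349
grasp_force: 0.0
```

```bash
python3 - <<'E'
from h import *
need((.534,.268,.27))
E
```

```text
t 29.82 tcp [ 0.6643 -0.0592  0.2833] x [1.    0.001 0.01 ] y [ 0.001 -1.     0.002] gap 0.349 F [ 0.1  0.3 -0.1] gf 0.0 j [-0.21  0.33  1.44 -0.    1.37  1.36]
need [-0.1302 -0.3273  0.0113] yaw now 0.0
```

Emit:
drive_tool --pt "-0.05 -0.03 0 0" --pt "-0.1 -0.06 0 0" --pt "-0.1 -0.06 0 0" --pt "-0.1 -0.06 0 0" --fingers 0.06

```text
time_s: 30.32
tcp_pos: [0.562, 0.0013, 0.2765]
ee_rot: [1.0, 0.0, 0.0, 0.0]
wrist_force: [1.0, -0.5, 0.1]
finger_gap: 0.703
grasp_force: 0.0
```

```bash
python3 - <<'E'
from h import *
need((.662,-.06,.071)); im=save('side','s11'); W=cloud(im); t=save('top','t11'); T=cloud(t)
print('N side',meas(W,(.663,-.06),.04,.004,.02)); print('top',meas(T,(.663,-.06),.04,.004,.02))
for c,i in (('side',im),('top',t)):
  for a in reg(c,i,'narrow_mid',.003,.15): print(c,a[0],a[1],a[3])
# dark ring in colour around N
for c,i in (('side',im),('top',t)):
  u,v=proj(i,(.662,-.06,.003)); g=i['color'].sum(-1)/3; k=30 if c=='side' else 18
  s=g[v-k:v+k,u-k:u+k]; m=(s<55).astype(np.uint8); n,l,stt,ce=cv2.connectedComponentsWithStats(m)
  for j in range(1,n):
    if stt[j,4]>15:
      h=cv2.convexHull(np.argwhere(l==j)[:,::-1].astype(np.int32)); M=cv2.moments(h); uv=(u-k+M['m10']/max(M['m00'],1),v-k+M['m01']/max(M['m00'],1)); print(c,'dark',stt[j],ray(i,uv,.003).round(4))
E
```

```text
t 30.32 tcp [0.562  0.0013 0.2765] x [1.    0.001 0.   ] y [ 0.001 -1.     0.   ] gap 0.703 F [ 1.  -0.5  0.1] gf 0.0 j [-0.14  0.09  1.72 -0.    1.33  1.43]
need [0.0999 0.0613 0.2055] yaw now 0.0
N side {'n': 179, 'mec': array([ 0.6633, -0.0603]), 'r': 0.0399, 'med': array([ 0.6636, -0.0593]), 'mean': array([ 0.6628, -0.058 ,  0.0062]), 'ztop': 0.0088}
top None
side [ 0.6575 -0.0483] 0.57 66
side dark [21 25 17 12 59] [ 0.6652 -0.0587]
top dark [  0   0  36  36 809] [ 0.6652 -0.0572]
```

Emit:
drive_tool --pt "0.04 0.024 0.03 0" --pt "0.08 0.048 0.07 0" --pt "0.101 0.06 0.12 0" --pt "0.101 0.06 0.17 0" --pt "0.101 0.06 0.195 0"

```text
time_s: 31.15
tcp_pos: [0.6615, -0.0593, 0.0772]
ee_rot: [1.0, -0.001, -0.003, -0.001]
wrist_force: [-0.1, 0.1, 0.0]
finger_gap: 0.703
grasp_force: 0.0
```

Emit:
drive_tool --pt "0 0 0.01 0" --pt "0 0 0.0105 0" --pt "0 0 0.0105 0"

```text
time_s: 31.52
tcp_pos: [0.6642, -0.059, 0.0733]
ee_rot: [1.0, -0.0, 0.001, 0.0]
wrist_force: [0.1, 0.3, 0.7]
finger_gap: 0.701
grasp_force: 0.0
```

Emit:
drive_tool --pt "0 0 0 0" --pt "0 0 0 0" --pt "0 0 0 0" --pt "0 0 0 0" --fingers 0.03 --force 25

```text
time_s: 32.02
tcp_pos: [0.664, -0.0589, 0.0736]
ee_rot: [1.0, -0.0, 0.001, 0.0]
wrist_force: [-1.0, -0.8, 6.1]
finger_gap: 0.474
grasp_force: 24.9
```

Emit:
drive_tool --pt "0 0 0 0" --pt "0 0 0 0" --pt "0 0 0 -0.18" --pt "0 0 0 -0.36" --pt "0 0 0 -0.54" --fingers 0.06

```text
time_s: 32.65
tcp_pos: [0.6626, -0.0586, 0.0711]
ee_rot: [0.963, 0.27, -0.0, -0.0]
wrist_force: [0.1, -0.0, -0.5]
finger_gap: 0.705
grasp_force: 0.0
```

Emit:
drive_tool --pt "0 0 0 -0.18" --pt "0 0 0 -0.36" --pt "0 0 0 -0.54" --pt "0 0 0 -0.72" --pt "0 0 0 -0.9"

```text
time_s: 33.28
tcp_pos: [0.6626, -0.0586, 0.0711]
ee_rot: [0.75, 0.662, -0.0, -0.0]
wrist_force: [-0.5, 0.3, 0.6]
finger_gap: 0.702
grasp_force: 0.0
```

Emit:
drive_tool --pt "0 0 0 -0.13" --pt "0 0 0 -0.13" --pt "0 0 0 -0.13" --pt "0 0 0 -0.13" --pt "0 0 0 -0.13" --fingers 0.03 --force 40

```text
time_s: 33.9
tcp_pos: [0.663, -0.0587, 0.0716]
ee_rot: [0.708, 0.707, 0.0, 0.0]
wrist_force: [-0.5, -0.4, 3.8]
finger_gap: 0.469
grasp_force: 40.1
```

Emit:
drive_tool --pt "0 0 -0.05 0" --pt "0 0 -0.1 0" --pt "0 0 -0.15 0" --pt "0 0 -0.2 0" --pt "0 0 -0.2 0"

```text
time_s: 34.52
tcp_pos: [0.6652, -0.0591, 0.2773]
ee_rot: [0.708, 0.707, 0.003, 0.004]
wrist_force: [-0.1, -0.2, 0.6]
finger_gap: 0.471
grasp_force: 40.5
```

```bash
python3 - <<'E'
from h import *
need((.534,.268,.27))
E
```

```text
t 34.52 tcp [ 0.6652 -0.0591  0.2773] x [ 0.001  1.    -0.002] y [ 1.    -0.001  0.01 ] gap 0.471 F [-0.1 -0.2  0.6] gf 40.46734280884266 j [-0.21  0.33  1.44  0.    1.36 -0.21]
need [ 0.327  -0.1317  0.0054] yaw now 89.9
```

Emit:
drive_tool --pt "0.055 -0.0215 0 0" --pt "0.11 -0.043 0 0" --pt "0.165 -0.0645 0 0" --pt "0.22 -0.086 0 0" --pt "0.275 -0.1075 0 0"

```text
time_s: 35.15
tcp_pos: [0.554, 0.2179, 0.2694]
ee_rot: [0.708, 0.707, -0.001, -0.001]
wrist_force: [0.8, -0.4, -0.4]
finger_gap: 0.479
grasp_force: 40.5
```

Emit:
drive_tool --pt "0.052 -0.0212 0 0" --pt "0.052 -0.0212 0 0" --pt "0.052 -0.0212 0.012 0" --pt "0.052 -0.0212 0.024 0" --pt "0.052 -0.0212 0.028 0"

```text
time_s: 35.78
tcp_pos: [0.5342, 0.2669, 0.2411]
ee_rot: [0.708, 0.706, -0.002, -0.001]
wrist_force: [-0.6, 0.3, -0.1]
finger_gap: 0.473
grasp_force: 40.5
```

Emit:
drive_tool --pt "0 0 0 0" --pt "0 0 0.001 0" --pt "0 0 0.002 0"

```text
time_s: 36.15
tcp_pos: [0.5348, 0.2684, 0.2419]
ee_rot: [0.708, 0.707, 0.0, 0.0]
wrist_force: [-0.2, -0.2, -0.6]
finger_gap: 0.472
grasp_force: 40.5
```

```bash
python3 - <<'E'
from h import *
need((.534,.2685,.24))
E
```

```text
t 36.15 tcp [0.5348 0.2684 0.2419] x [0.001 1.    0.   ] y [ 1.    -0.001  0.001] gap 0.472 F [-0.2 -0.2 -0.6] gf 40.49215788021684 j [ 0.33  0.21  1.66 -0.    1.27  0.33]
need [ 0.0001 -0.0008  0.0019] yaw now 89.9
```

Emit:
drive_tool --pt "0 -0.0005 0.001 0" --pt "0 -0.0005 0.002 0" --pt "0 -0.0005 0.003 0" --pt "0 -0.0005 0.003 0"

```text
time_s: 36.65
tcp_pos: [0.534, 0.2686, 0.2395]
ee_rot: [0.707, 0.707, 0.0, 0.0]
wrist_force: [-3.1, -0.6, 7.2]
finger_gap: 0.474
grasp_force: 41.1
```

Emit:
drive_tool --pt "0 0 0 0" --pt "0 0 0 0" --pt "0 0 0 0" --pt "0 0 -0.04 0" --pt "-0.02 -0.03 -0.06 0" --fingers 0.06

```text
time_s: 37.28
tcp_pos: [0.5053, 0.249, 0.3003]
ee_rot: [0.707, 0.707, 0.001, 0.001]
wrist_force: [0.3, -0.2, 0.3]
finger_gap: 0.702
grasp_force: 0.0
```

Emit:
drive_tool --pt "-0.03 -0.045 0 0" --pt "-0.06 -0.09 0 0" --pt "-0.09 -0.12 0 0" --pt "-0.09 -0.12 0 0"

```text
time_s: 37.78
tcp_pos: [0.3824, 0.1575, 0.2983]
ee_rot: [0.708, 0.706, 0.0, 0.0]
wrist_force: [0.4, -0.1, 0.2]
finger_gap: 0.704
grasp_force: 0.0
```

```bash
python3 - <<'E'
from h import *
st(); im=save('side','s12'); W=cloud(im); t=save('top','t12'); T=cloud(t)
for z in ((.160,.172),(.170,.178)): print('stack',z,meas(W,(.534,.268),.04,*z),'\n',meas(T,(.534,.268),.04,*z))
a=cv2.imread('pics/s12.png')[260:340,250:340]; b=cv2.imread('pics/t12.png')[205:265,220:280]
cv2.imwrite('pics/c12.png',np.hstack([cv2.resize(a,(506,450),interpolation=cv2.INTER_CUBIC),cv2.resize(b,(290,450))]))
E
```

```text
t 37.77 tcp [0.3824 0.1575 0.2983] x [ 0.002  1.    -0.   ] y [ 1.    -0.002  0.   ] gap 0.704 F [ 0.4 -0.1  0.2] gf 0.0 j [ 0.2  -0.31  2.05 -0.    1.4   0.2 ]
stack (0.16, 0.172) {'n': 336, 'mec': array([0.5364, 0.2698]), 'r': 0.0334, 'med': array([0.5362, 0.2698]), 'mean': array([0.5311, 0.2761, 0.1671]), 'ztop': 0.171} 
 {'n': 279, 'mec': array([0.5337, 0.2675]), 'r': 0.0311, 'med': array([0.5323, 0.2683]), 'mean': array([0.5329, 0.2666, 0.1659]), 'ztop': 0.1706}
stack (0.17, 0.178) {'n': 233, 'mec': array([0.535 , 0.2725]), 'r': 0.0258, 'med': array([0.5371, 0.2725]), 'mean': array([0.5348, 0.271 , 0.1736]), 'ztop': 0.1764} 
 {'n': 91, 'mec': array([0.5355, 0.2691]), 'r': 0.0244, 'med': array([0.5326, 0.2681]), 'mean': array([0.5335, 0.266 , 0.1727]), 'ztop': 0.1763}
```

View pics/c12.png

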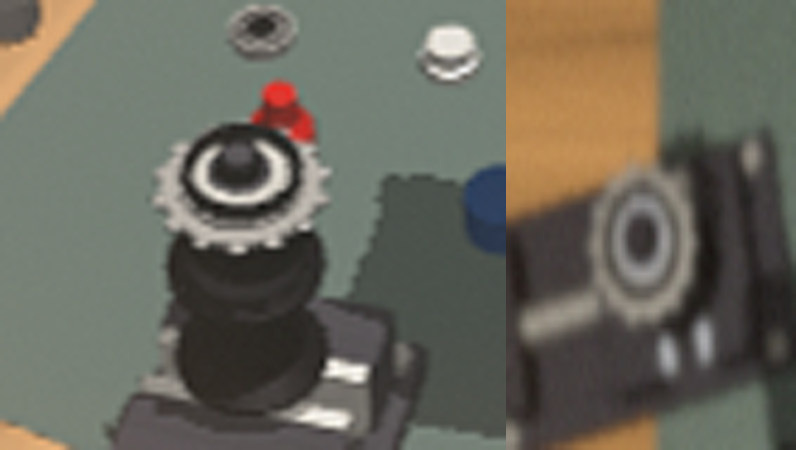

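The narrow spacer sits flat on the sprocket at (240,180), so the stack is complete. Now I measure the four old parts, the tray and the bay.

```bash
cat >> h.py <<'E'
def topc(im,seed,R,zlo,zhi,it=4):
    W=cloud(im); s=np.array(seed,float)
    for _ in range(it):
        m=(np.hypot(W[...,0]-s[0],W[...,1]-s[1])<R)&(W[...,2]>zlo)&(W[...,2]<zhi); P=W[m]
        if len(P)<4: return None,len(P)
        s=P[:,:2].mean(0)
    return s.round(4),len(P)
E
python3 - <<'E'
from h import *
ims={c:manip.get_image(c) for c in ('top','side')}
for n,s,h,R in [('B1',(.461,.051),.008,.018),('B2',(.649,.064),.008,.018),('E1',(.567,.047),.016,.016),('E2',(.395,.288),.016,.016)]:
    for c in ims:
        b=0 if c=='top' else .002
        print(n,c,topc(ims[c],s,R,h*.6+b,h+.008+b),'all',topc(ims[c],s,R,.004+b,h+.008+b))
# wall points of tray / rack from both cameras
for c in ims:
    W=cloud(ims[c]); 
    m=(np.hypot(W[...,0]-.468,W[...,1]+.236)<.11)&(W[...,2]>.028)&(W[...,2]<.04); b=cv2.minAreaRect((W[m][:,:2]*1000).astype(np.float32)); print(c,'tray',m.sum(),b)
    for n in('tray','tray_grip','bay_home','rack'):
        for d in manip.spot_point(c,n)[:1]: print(n,np.round(d['centre'],4),round(d['confidence'],2))
a=cv2.imread('pics/top0.png')[170:310,380:540]; cv2.imwrite('pics/tr.png',cv2.resize(ims['top']['color'][170:310,380:540,::-1],(685,600),interpolation=cv2.INTER_CUBIC))
E
```

```text
B1 top (array([0.46  , 0.0483]), 42) all (array([0.4603, 0.0486]), 50)
B1 side (array([0.4622, 0.0508]), 78) all (array([0.4623, 0.0505]), 82)
B2 top (array([0.6469, 0.0615]), 51) all (array([0.6469, 0.0621]), 57)
B2 side (array([0.6487, 0.0642]), 72) all (array([0.6484, 0.064 ]), 79)
E1 top (array([0.567 , 0.0408]), 32) all (array([0.5664, 0.0403]), 48)
E1 side (array([0.5679, 0.0441]), 50) all (array([0.5668, 0.0455]), 79)
E2 top (None, 0) all (None, 0)
E2 side (array([0.395 , 0.2876]), 78) all (array([0.3946, 0.2897]), 114)
top tray 308 ((463.0868835449219, -236.93934631347656), (123.86381530761719, 158.85108947753906), 61.31602096557617)
tray [ 0.4689 -0.2382 -0.0008] 0.89
tray_grip [ 0.4028 -0.2025  0.0285] 0.57
bay_home [ 0.6315 -0.4405 -0.0064] 0.57
rack [ 0.5962 -0.3386  0.0036] 0.63
side tray 234 ((422.1751403808594, -247.0797576904297), (97.53717041015625, 179.41571044921875), 16.827219009399414)
tray [ 0.4672 -0.2365 -0.004 ] 0.8
tray_grip [ 0.3987 -0.2008  0.0282] 0.56
bay_home [ 0.6317 -0.4409 -0.002 ] 0.52
```

View pics/tr.png

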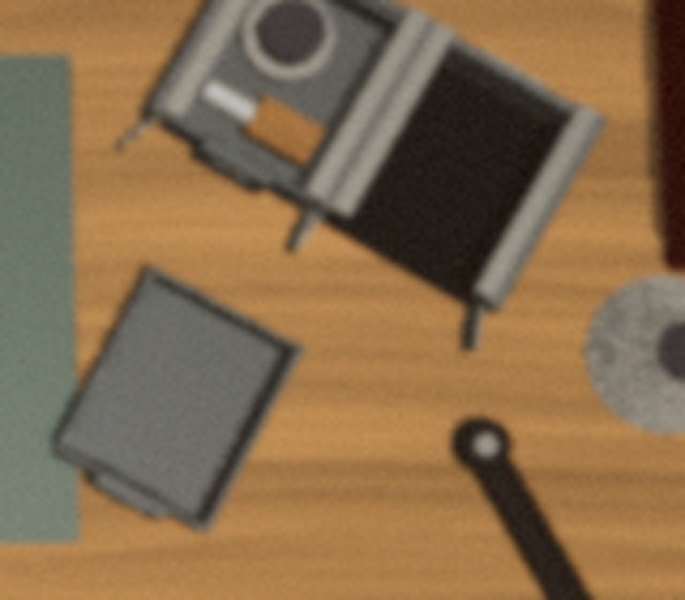

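Crop: the tray is at about (180,400) and the bay is open at (450,190). A loose black crank arm is at (485,440), and I will keep the tray path clear of it. First pick: end cap E2.

Emit:
drive_tool --pt "0.05 0.005 0.02 0" --pt "0.1 0.01 0.055 0" --pt "0.13 0.0126 0.1 0" --pt "0.13 0.0126 0.155 0" --pt "0.13 0.0126 0.205 0"

```text
time_s: 39.0
tcp_pos: [0.3962, 0.2891, 0.0915]
ee_rot: [0.707, 0.707, -0.0, -0.0]
wrist_force: [-0.2, 0.5, -0.7]
finger_gap: 0.704
grasp_force: 0.0
```

Emit:
drive_tool --pt "0 0 0.019 0" --pt "0 0 0.0195 0" --pt "0 0 0.0195 0"

```text
time_s: 39.38
tcp_pos: [0.3974, 0.289, 0.0749]
ee_rot: [0.707, 0.707, 0.001, 0.0]
wrist_force: [0.8, 0.1, 0.7]
finger_gap: 0.704
grasp_force: 0.0
```

Emit:
drive_tool --pt "0 0 0 0" --pt "0 0 0 0" --pt "0 0 0 0" --pt "0 0 0 0" --pt "0 0 0 0" --fingers 0.01 --force 40

```text
time_s: 40.0
tcp_pos: [0.3975, 0.289, 0.0753]
ee_rot: [0.707, 0.707, 0.001, 0.0]
wrist_force: [-0.9, 0.3, 6.5]
finger_gap: 0.25
grasp_force: 38.9
```

Emit:
drive_tool --pt "0 0 -0.05 0" --pt "0 0 -0.1 0" --pt "0 0 -0.15 0" --pt "0 0 -0.15 0"

```text
time_s: 40.5
tcp_pos: [0.3992, 0.2899, 0.2295]
ee_rot: [0.707, 0.707, 0.005, 0.002]
wrist_force: [0.4, 0.0, -0.6]
finger_gap: 0.254
grasp_force: 39.2
```

Emit:
drive_tool --pt "-0.055 0.0115 0 0" --pt "-0.11 0.023 0 0" --pt "-0.165 0.0345 0 0" --pt "-0.22 0.046 0 0" --pt "-0.275 0.0575 0 0"

```text
time_s: 41.12
tcp_pos: [0.4535, 0.0118, 0.2233]
ee_rot: [0.707, 0.707, -0.0, -0.0]
wrist_force: [1.6, 0.3, 0.5]
finger_gap: 0.247
grasp_force: 39.2
```

Emit:
drive_tool --pt "-0.05 0.0105 0 0" --pt "-0.1 0.021 0 0" --pt "-0.15 0.0315 0 0" --pt "-0.2 0.042 0 0" --pt "-0.252 0.0525 0 0"

```text
time_s: 41.75
tcp_pos: [0.5058, -0.24, 0.223]
ee_rot: [0.708, 0.707, -0.0, -0.001]
wrist_force: [0.3, 0.3, -0.3]
finger_gap: 0.249
grasp_force: 39.2
```

Emit:
drive_tool --pt "0 0 0.04 0" --pt "0 0 0.08 0" --pt "0 0 0.115 0" --pt "0 0 0.126 0" --pt "0 0 0.126 0"

```text
time_s: 42.38
tcp_pos: [0.5057, -0.2382, 0.0973]
ee_rot: [0.707, 0.707, -0.0, -0.001]
wrist_force: [0.1, -0.7, 0.4]
finger_gap: 0.251
grasp_force: 39.2
```

```bash
python3 - <<'E'
from h import *
need((.5064,-.2383,.098))
E
```

```text
t 42.38 tcp [ 0.5057 -0.2382  0.0973] x [0.001 1.    0.001] y [ 1.    -0.001 -0.001] gap 0.251 F [ 0.1 -0.7  0.4] gf 39.24882939085364 j [-0.58  0.31  1.84  0.    0.99 -0.58]
need [-0.0001  0.0007 -0.0007] yaw now 89.9
```

Emit:
drive_tool --pt "0 0 0 0" --pt "0 0 0 0" --pt "0 0 -0.04 0" --pt "0 0 -0.09 0" --pt "0 0 -0.1 0" --fingers 0.045

```text
time_s: 43.0
tcp_pos: [0.5084, -0.24, 0.2034]
ee_rot: [0.707, 0.707, 0.001, 0.005]
wrist_force: [1.1, 0.1, 0.7]
finger_gap: 0.527
grasp_force: 0.0
```

Emit:
drive_tool --pt "0.058 -0.009 0 0" --pt "0.116 -0.018 0 0" --pt "0.174 -0.027 0 0" --pt "0.232 -0.036 0 0" --pt "0.288 -0.045 0 0" --fingers 0.06

```text
time_s: 43.62
tcp_pos: [0.4608, 0.0513, 0.1981]
ee_rot: [0.708, 0.707, 0.0, 0.0]
wrist_force: [0.8, 0.5, -0.3]
finger_gap: 0.703
grasp_force: 0.0
```

```bash
python3 - <<'E'
from h import *
need((.461,.050,.074)); ims={c:save(c,c+'13') for c in ('top','side')}
for n,s,h,R in [('B1',(.461,.051),.008,.018),('B2',(.649,.064),.008,.018),('E1',(.567,.044),.016,.016),('Etray',(.506,-.238),.016,.03)]:
    for c in ims: print(n,c,topc(ims[c],s,R,.005+(n=='Etray')*.006,h+.012))
E
```

```text
t 43.62 tcp [0.4608 0.0513 0.1981] x [0.001 1.    0.   ] y [ 1.    -0.001  0.001] gap 0.703 F [ 0.8  0.5 -0.3] gf 0.0 j [-0.06 -0.07  2.04  0.    1.17 -0.06]
need [-1.300e-03  1.000e-04  1.241e-01] yaw now 89.9
B1 top (None, 0)
B1 side (array([0.462 , 0.0505]), 91)
B2 top (array([0.6476, 0.0611]), 43)
B2 side (array([0.6474, 0.0651]), 91)
E1 top (array([0.5669, 0.0407]), 41)
E1 side (array([0.5659, 0.0455]), 88)
Etray top (array([ 0.5057, -0.2423]), 41)
Etray side (array([ 0.507 , -0.2392]), 57)
```

Emit:
drive_tool --pt "0 0 0.05 0" --pt "0 0 0.1 0" --pt "0 0 0.12 0" --pt "0 0 0.124 0" --pt "0 0 0.124 0"

```text
time_s: 44.35
tcp_pos: [0.4619, 0.0491, 0.0744]
ee_rot: [0.708, 0.707, 0.0, 0.0]
wrist_force: [0.7, -0.7, -0.2]
finger_gap: 0.703
grasp_force: 0.0
```

Emit:
drive_tool --pt "0 0 0 0" --pt "0 0 0 0" --pt "0 0 0 0" --pt "0 0 0 0" --pt "0 0 0 0" --fingers 0.01

```text
time_s: 44.98
tcp_pos: [0.4624, 0.0494, 0.0753]
ee_rot: [0.707, 0.707, 0.001, 0.001]
wrist_force: [-1.1, -1.4, 5.8]
finger_gap: 0.297
grasp_force: 38.9
```

Emit:
drive_tool --pt "0 0 -0.05 0" --pt "0 0 -0.1 0" --pt "0 0 -0.12 0" --pt "0 0 -0.12 0"

```text
time_s: 45.48
tcp_pos: [0.4629, 0.0495, 0.1964]
ee_rot: [0.707, 0.707, 0.002, 0.002]
wrist_force: [0.1, 0.3, -0.3]
finger_gap: 0.3
grasp_force: 39.3
```

Gripped. To P2 in the tray, release, then on to B2.

Emit:
drive_tool --pt "-0.055 0.005 0 0" --pt "-0.11 0.01 0 0" --pt "-0.165 0.015 0 0" --pt "-0.22 0.02 0 0" --pt "-0.275 0.025 0 0"

```text
time_s: 46.1
tcp_pos: [0.4853, -0.2269, 0.1921]
ee_rot: [0.708, 0.707, -0.0, -0.001]
wrist_force: [1.7, 0.0, -0.9]
finger_gap: 0.296
grasp_force: 39.3
```

Emit:
drive_tool --pt "-0.044 0.003 0 0" --pt "-0.044 0.003 0.03 0" --pt "-0.044 0.003 0.07 0" --pt "-0.044 0.003 0.096 0" --pt "-0.044 0.003 0.096 0"

```text
time_s: 46.72
tcp_pos: [0.4865, -0.2677, 0.0939]
ee_rot: [0.708, 0.707, -0.001, -0.004]
wrist_force: [-0.1, -0.3, 0.2]
finger_gap: 0.295
grasp_force: 39.4
```

```bash
python3 - <<'E'
from h import *
need((.4892,-.27,.098))
E
```

```text
t 46.73 tcp [ 0.4865 -0.2677  0.0939] x [0.001 1.    0.005] y [ 1.    -0.001 -0.006] gap 0.295 F [-0.1 -0.3  0.2] gf 39.369444251060486 j [-0.65  0.31  1.85  0.    0.99 -0.64]
need [-0.0023  0.0027 -0.0042] yaw now 89.9
```

Emit:
drive_tool --pt "0 0 0 0" --pt "0 0 0 0" --pt "0 0 -0.04 0" --pt "0 0 -0.09 0" --pt "0 0 -0.12 0" --fingers 0.045

```text
time_s: 47.35
tcp_pos: [0.4903, -0.2703, 0.2223]
ee_rot: [0.707, 0.707, 0.0, 0.003]
wrist_force: [-0.3, -0.2, -0.2]
finger_gap: 0.525
grasp_force: 0.0
```

Emit:
drive_tool --pt "0.052 0.025 0 0" --pt "0.104 0.05 0 0" --pt "0.156 0.075 0 0" --pt "0.208 0.1 0 0" --pt "0.26 0.125 0 0" --fingers 0.06

```text
time_s: 47.98
tcp_pos: [0.6155, -0.0079, 0.2198]
ee_rot: [0.707, 0.707, 0.001, 0.001]
wrist_force: [0.2, -0.8, 0.4]
finger_gap: 0.703
grasp_force: 0.0
```

```bash
python3 - <<'E'
from h import *
need((.648,.0635,.074)); ims={c:save(c,c+'14') for c in ('top','side')}
for n,s,h,R in [('B2',(.649,.064),.008,.018),('E1',(.567,.044),.016,.016),('Etray',(.506,-.238),.016,.02),('Btray',(.489,-.27),.012,.02)]:
    for c in ims: print(n,c,topc(ims[c],s,R,.005+(n[1:]=='tray')*.005,h+.012))
E
```

```text
t 47.98 tcp [ 0.6155 -0.0079  0.2198] x [ 0.001  1.    -0.001] y [ 1.    -0.001  0.003] gap 0.703 F [ 0.2 -0.8  0.4] gf 0.0 j [-0.14  0.27  1.63 -0.    1.24 -0.14]
need [0.0715 0.032  0.1458] yaw now 90.0
B2 top (None, 1)
B2 side (array([0.648 , 0.0642]), 86)
E1 top (array([0.5665, 0.0401]), 45)
E1 side (array([0.5667, 0.0455]), 84)
Etray top (array([ 0.5051, -0.2425]), 43)
Etray side (array([ 0.5066, -0.2377]), 64)
Btray top (array([ 0.4866, -0.2698]), 34)
Btray side (array([ 0.4883, -0.2675]), 59)
```

Emit:
drive_tool --pt "0.04 0.018 0.02 0" --pt "0.0715 0.032 0.06 0" --pt "0.0715 0.032 0.11 0" --pt "0.0715 0.032 0.142 0" --pt "0.0715 0.032 0.146 0"

```text
time_s: 48.7
tcp_pos: [0.6445, 0.0613, 0.0697]
ee_rot: [0.708, 0.707, -0.002, -0.002]
wrist_force: [-0.1, 0.1, 0.5]
finger_gap: 0.702
grasp_force: 0.0
```

Emit:
drive_tool --pt "0 0 0 0" --pt "0 0 0 0" --pt "0 0 0 0" --pt "0 0 0 0" --pt "0 0 0 0" --fingers 0.01

```text
time_s: 49.32
tcp_pos: [0.6483, 0.0615, 0.0749]
ee_rot: [0.707, 0.707, 0.001, 0.002]
wrist_force: [-0.7, -0.5, 7.2]
finger_gap: 0.297
grasp_force: 39.2
```

Emit:
drive_tool --pt "0 0 -0.05 0" --pt "0 0 -0.1 0" --pt "0 0 -0.13 0" --pt "0 0 -0.13 0"

```text
time_s: 49.82
tcp_pos: [0.6486, 0.0618, 0.2068]
ee_rot: [0.707, 0.707, 0.003, 0.003]
wrist_force: [-0.1, 0.1, 0.3]
finger_gap: 0.295
grasp_force: 39.3
```

```bash
python3 - <<'E'
from h import *
need((.4712,-.2193,.098))
E
```

```text
t 49.83 tcp [0.6486 0.0618 0.2068] x [ 0.001  1.    -0.   ] y [ 1.    -0.001  0.008] gap 0.295 F [-0.1  0.1  0.3] gf 39.29120421409607 j [-0.03  0.36  1.55  0.    1.23 -0.03]
need [-0.2812 -0.1781  0.1074] yaw now 89.9
```

Emit:
drive_tool --pt "-0.05 -0.031 0 0" --pt "-0.1 -0.062 0 0" --pt "-0.15 -0.093 0 0" --pt "-0.2 -0.124 0 0" --pt "-0.25 -0.155 0 0"

```text
time_s: 50.45
tcp_pos: [0.4893, -0.189, 0.2007]
ee_rot: [0.707, 0.707, -0.0, -0.001]
wrist_force: [0.8, -1.1, -0.1]
finger_gap: 0.296
grasp_force: 39.4
```

Emit:
drive_tool --pt "-0.031 -0.0215 0 0" --pt "-0.031 -0.0215 0.03 0" --pt "-0.031 -0.0215 0.07 0" --pt "-0.031 -0.0215 0.102 0" --pt "-0.031 -0.0215 0.102 0"

```text
time_s: 51.08
tcp_pos: [0.4669, -0.2173, 0.0963]
ee_rot: [0.708, 0.707, -0.001, -0.004]
wrist_force: [-1.1, 0.4, 0.0]
finger_gap: 0.294
grasp_force: 39.4
```

```bash
python3 - <<'E'
from h import *
need((.4712,-.2193,.098))
E
```

```text
t 51.08 tcp [ 0.4669 -0.2173  0.0963] x [0.001 1.    0.004] y [ 1.    -0.001 -0.007] gap 0.294 F [-1.1  0.4  0. ] gf 39.42241072654724 j [-0.59  0.22  1.95  0.    0.97 -0.59]
need [-0.002   0.0043 -0.0017] yaw now 89.9
```

Emit:
drive_tool --pt "0 0 0 0" --pt "0 0 0 0" --pt "0 0 -0.04 0" --pt "0 0 -0.09 0" --pt "0 0 -0.1 0" --fingers 0.045

```text
time_s: 51.7
tcp_pos: [0.4721, -0.2205, 0.2056]
ee_rot: [0.707, 0.707, 0.001, 0.005]
wrist_force: [0.0, 0.7, -0.5]
finger_gap: 0.524
grasp_force: 0.0
```

Emit:
drive_tool --pt "0.052 0.019 0 0" --pt "0.104 0.038 0 0" --pt "0.156 0.057 0 0" --pt "0.208 0.076 0 0" --pt "0.26 0.095 0 0" --fingers 0.06

```text
time_s: 52.32
tcp_pos: [0.5654, 0.0427, 0.2004]
ee_rot: [0.707, 0.707, 0.0, 0.0]
wrist_force: [0.2, -1.0, 0.5]
finger_gap: 0.701
grasp_force: 0.0
```

```bash
python3 - <<'E'
from h import *
need((.567,.0435,.074)); ims={c:save(c,c+'15') for c in ('top','side')}
for n,s,h,R in [('E1',(.567,.044),.016,.016),('Etray',(.506,-.238),.016,.02),('Btray',(.489,-.27),.012,.02),('B2tray',(.47,-.219),.012,.02)]:
    for c in ims: print(n,c,topc(ims[c],s,R,.005+('tray' in n)*.005,h+.012))
E
```

```text
t 52.33 tcp [0.5654 0.0427 0.2004] x [ 0.001  1.    -0.   ] y [ 1.    -0.001  0.001] gap 0.701 F [ 0.2 -1.   0.5] gf 0.0 j [-0.06  0.18  1.78 -0.    1.18 -0.06]
need [0.0008 0.0015 0.1264] yaw now 89.9
E1 top (None, 0)
E1 side (array([0.5669, 0.0458]), 82)
Etray top (array([ 0.5068, -0.2416]), 42)
Etray side (array([ 0.5073, -0.2378]), 63)
Btray top (array([ 0.4886, -0.2699]), 39)
Btray side (array([ 0.4899, -0.2679]), 63)
B2tray top (array([ 0.4683, -0.2182]), 36)
B2tray side (array([ 0.4699, -0.2154]), 63)
```

Emit:
drive_tool --pt "0.001 0.001 0.05 0" --pt "0.001 0.001 0.1 0" --pt "0.001 0.001 0.122 0" --pt "0.001 0.001 0.126 0" --pt "0.001 0.001 0.126 0"

```text
time_s: 53.05
tcp_pos: [0.5664, 0.0415, 0.0747]
ee_rot: [0.708, 0.707, 0.0, 0.0]
wrist_force: [-0.0, -0.4, 0.7]
finger_gap: 0.706
grasp_force: 0.0
```

Emit:
drive_tool --pt "0 0 0 0" --pt "0 0 0 0" --pt "0 0 0 0" --pt "0 0 0 0" --pt "0 0 0 0" --fingers 0.01

```text
time_s: 53.68
tcp_pos: [0.5668, 0.0418, 0.0755]
ee_rot: [0.707, 0.707, 0.001, 0.001]
wrist_force: [-1.4, -0.9, 5.8]
finger_gap: 0.254
grasp_force: 38.9
```

Emit:
drive_tool --pt "0 0 -0.05 0" --pt "0 0 -0.1 0" --pt "0 0 -0.13 0" --pt "0 0 -0.13 0"

```text
time_s: 54.18
tcp_pos: [0.5679, 0.0418, 0.2078]
ee_rot: [0.707, 0.707, 0.002, 0.003]
wrist_force: [0.9, -1.1, -0.7]
finger_gap: 0.253
grasp_force: 39.2
```

```bash
python3 - <<'E'
from h import *
need((.454,-.251,.098))
E
```

```text
t 54.17 tcp [0.5679 0.0418 0.2078] x [ 0.001  1.    -0.   ] y [ 1.    -0.001  0.007] gap 0.253 F [ 0.9 -1.1 -0.7] gf 39.16192882228643 j [-0.06  0.17  1.77  0.    1.19 -0.06]
need [-0.2929 -0.1145  0.1091] yaw now 90.0
```

Emit:
drive_tool --pt "-0.052 -0.02 0 0" --pt "-0.104 -0.04 0 0" --pt "-0.156 -0.06 0 0" --pt "-0.208 -0.08 0 0" --pt "-0.26 -0.1 0 0"

```text
time_s: 54.8
tcp_pos: [0.4641, -0.219, 0.2025]
ee_rot: [0.707, 0.707, -0.0, -0.001]
wrist_force: [1.1, -0.0, -0.7]
finger_gap: 0.257
grasp_force: 39.2
```

Emit:
drive_tool --pt "-0.033 -0.012 0 0" --pt "-0.033 -0.012 0.03 0" --pt "-0.033 -0.012 0.07 0" --pt "-0.033 -0.012 0.104 0" --pt "-0.033 -0.012 0.104 0"

```text
time_s: 55.42
tcp_pos: [0.4508, -0.2489, 0.0959]
ee_rot: [0.708, 0.707, -0.001, -0.004]
wrist_force: [-0.7, -0.5, -0.0]
finger_gap: 0.258
grasp_force: 39.3
```

Emit:
drive_tool --pt "0 0 0 0" --pt "0 0 0 0" --pt "0 0 -0.04 0" --pt "0 0 -0.09 0" --pt "0 0 -0.1 0" --fingers 0.045

```text
time_s: 56.05
tcp_pos: [0.456, -0.2527, 0.2056]
ee_rot: [0.707, 0.707, 0.001, 0.005]
wrist_force: [-0.4, -0.9, 0.9]
finger_gap: 0.525
grasp_force: 0.0
```

Emit:
drive_tool --pt "0.05 -0.02 -0.02 0" --pt "0.1 -0.04 -0.04 0" --pt "0.15 -0.06 -0.04 0" --pt "0.2 -0.06 -0.04 0" --pt "0.2 -0.06 -0.04 0"

```text
time_s: 56.68
tcp_pos: [0.3934, -0.0484, 0.2403]
ee_rot: [0.706, 0.708, 0.001, 0.0]
wrist_force: [-0.2, -0.3, -0.7]
finger_gap: 0.528
grasp_force: 0.0
```

```bash
python3 - <<'E'
from h import *
st(); ims={c:save(c,c+'16') for c in ('top','side')}
for n,s in [('Etray',(.506,-.238)),('B1',(.489,-.27)),('B2',(.47,-.219)),('E1',(.454,-.251))]:
    for c in ims: print(n,c,topc(ims[c],s,.02,.01,.03))
t=ims['top']; T=cloud(t)
m=(np.hypot(T[...,0]-.468,T[...,1]+.236)<.11)&(T[...,2]>.028)&(T[...,2]<.045); b=cv2.minAreaRect((T[m][:,:2]*1000).astype(np.float32)); print('tray',b)
for n in('tray','tray_grip','bay_home'):
    for c in ims: 
        for d in manip.spot_point(c,n)[:1]: print(c,n,np.round(d['centre'],4),round(d['confidence'],2))
m=(T[...,0]>.5)&(T[...,0]<.8)&(T[...,1]<-.15)&(T[...,1]>-.6)&(T[...,2]>.036)&(T[...,2]<.056)
n,l,s,ce=cv2.connectedComponentsWithStats(m.astype(np.uint8))
for j in range(1,n):
    if s[j,4]>40:
        P=T[l==j][:,:2]; v=np.linalg.svd(P-P.mean(0),full_matrices=0)[2][0]; print('rackpart',s[j,4],P.mean(0).round(4),np.degrees(np.arctan2(v[1],v[0])).round(2),np.array(cv2.minAreaRect((P*1000).astype(np.float32))[:2]).round(1).tolist(),cv2.minAreaRect((P*1000).astype(np.float32))[2])
np.savez('top16.npz',T=T)
a=t['color'][160:320,360:540,::-1].copy(); cv2.imwrite('pics/tr2.png',cv2.resize(a,(675,600),interpolation=cv2.INTER_CUBIC))
E
```

```text
t 56.67 tcp [ 0.3934 -0.0484  0.2403] x [-0.004  1.     0.   ] y [1.    0.004 0.001] gap 0.528 F [-0.2 -0.3 -0.7] gf 0.0 j [-0.32 -0.3   2.16  0.    1.29 -0.33]
Etray top (array([ 0.5068, -0.2418]), 39)
Etray side (array([ 0.5077, -0.2377]), 62)
B1 top (None, 3)
B1 side (array([ 0.4791, -0.3018]), 65)
B2 top (array([ 0.4676, -0.217 ]), 42)
B2 side (array([ 0.4686, -0.2148]), 62)
E1 top (array([ 0.4519, -0.2503]), 43)
E1 side (array([ 0.4532, -0.2469]), 68)
tray ((463.18170166015625, -236.7267608642578), (123.63197326660156, 158.21661376953125), 61.07770919799805)
top tray [ 0.468  -0.2381  0.    ] 0.72
side tray [0.3631 0.0217 0.001 ] 0.74
top tray_grip [ 0.4055 -0.2014  0.0299] 0.84
side tray_grip [ 0.3949 -0.203   0.0288] 0.63
top bay_home [ 0.632  -0.4416 -0.0035] 0.91
side bay_home [ 0.6317 -0.4426 -0.0027] 0.85
rackpart 1549 [ 0.6753 -0.3883] -120.42 [[668.9, -383.6], [287.7, 161.6]] 59.02473449707031
rackpart 76 [ 0.6356 -0.2829] -121.28 [[635.5, -283.4], [56.6, 12.5]] 58.23561477661133
```

View pics/tr2.png

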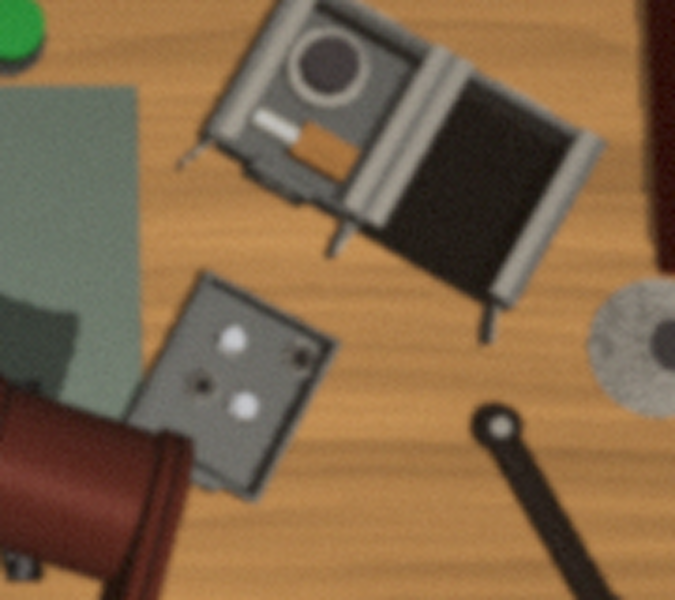

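The crop shows both bearings at (300,357) and (203,385), and both end caps at (232,340) and (244,405), all inside the tray. One bearing was knocked aside but is still in it. Now I line up with the grip block.

Emit:
drive_tool --pt "-0.04 0.002 0.005 0.13" --pt "-0.08 0.004 0.01 0.26" --pt "-0.12 0.006 0.02 0.39" --pt "-0.153 0.007 0.03 0.5" --pt "-0.153 0.007 0.04 0.5"

```text
time_s: 57.7
tcp_pos: [0.4004, -0.2064, 0.1995]
ee_rot: [0.861, 0.508, -0.0, 0.0]
wrist_force: [-0.3, 0.6, -1.2]
finger_gap: 0.525
grasp_force: 0.0
```

```bash
python3 - <<'E'
from h import *
need((.400,-.2008,.085)); t=save('top','t17'); s=save('side','s17'); S=cloud(s); 
m=(np.hypot(S[...,0]-.4,S[...,1]+.2)<.045)&(S[...,2]>.041)&(S[...,2]<.052); P=S[m]; print('grip block top side',len(P),P.mean(0).round(4),np.array(cv2.minAreaRect((P[:,:2]*1000).astype(np.float32))[:2]).round(1).tolist())
E
```

```text
t 57.7 tcp [ 0.4004 -0.2064  0.1995] x [ 0.484  0.875 -0.   ] y [ 0.875 -0.484  0.   ] gap 0.525 F [-0.3  0.6 -1.2] gf 0.0 j [-0.65 -0.1   2.07 -0.    1.17 -0.15]
need [ 0.0048 -0.0031  0.1145] yaw now 61.0
grip block top side 91 [ 0.4003 -0.1985  0.0453] [[398.2, -202.6], [65.7, 17.0]]
```

Emit:
drive_tool --pt "0.003 -0.002 0.03 0" --pt "0.003 -0.002 0.06 0" --pt "0.003 -0.002 0.09 0" --pt "0.003 -0.002 0.11 0" --pt "0.003 -0.002 0.1145 0"

```text
time_s: 58.42
tcp_pos: [0.3996, -0.1989, 0.0843]
ee_rot: [0.86, 0.51, -0.001, -0.001]
wrist_force: [-0.3, 0.1, 1.0]
finger_gap: 0.528
grasp_force: 0.0
```

Emit:
drive_tool --pt "0 0 0 0" --pt "0 0 0 0" --pt "0 0 0 0" --pt "0 0 0 0" --pt "0 0 0 0" --fingers 0.0 --force 60

```text
time_s: 59.05
tcp_pos: [0.4011, -0.2008, 0.0866]
ee_rot: [0.86, 0.51, 0.0, 0.001]
wrist_force: [-0.8, 2.8, 6.8]
finger_gap: 0.129
grasp_force: 60.1
```

```bash
python3 - <<'E'
from h import *
need((.400,-.2008,.085)); t=save('top','t18'); T=cloud(t); ims={'side':save('side','s18')}
m=(np.hypot(T[...,0]-.468,T[...,1]+.236)<.11)&(T[...,2]>.028)&(T[...,2]<.04); b=cv2.minAreaRect((T[m][:,:2]*1000).astype(np.float32)); print('tray',b)
a=ims['side']['color'][140:300,340:480,::-1]; cv2.imwrite('pics/c18.png',cv2.resize(a,(525,600),interpolation=cv2.INTER_CUBIC))
E
```

```text
t 59.05 tcp [ 0.4011 -0.2008  0.0866] x [ 0.48   0.877 -0.   ] y [ 0.877 -0.48   0.002] gap 0.129 F [-0.8  2.8  6.8] gf 60.08410423994064 j [-0.64  0.09  2.13  0.    0.92 -0.14]
need [-0.0006 -0.0009  0.0016] yaw now 61.3
tray ((464.5110168457031, -237.50938415527344), (123.79121398925781, 157.52703857421875), 61.49184799194336)
```

View pics/c18.png

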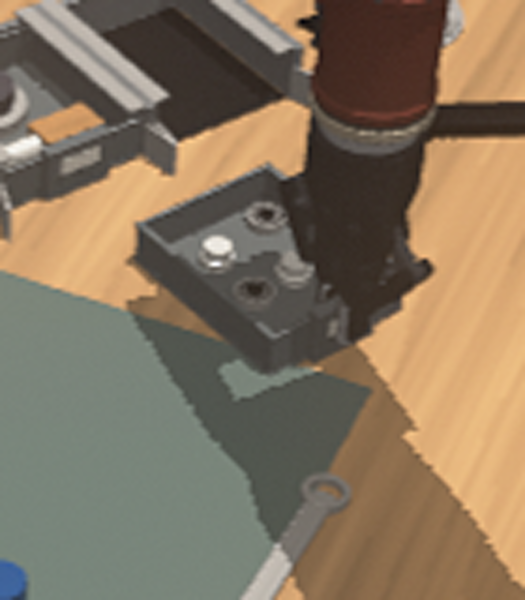

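The crop shows the fingers closed on the grip block at (335,325), with all four old parts in the tray. Next: slide sideways to the staging point in line with the free bay.

Emit:
drive_tool --pt "-0.005 0.002 -0.001 0" --pt "-0.015 0.007 -0.001 0.005" --pt "-0.027 0.012 -0.001 0.01" --pt "-0.039 0.018 -0.001 0.015" --pt "-0.051 0.023 -0.001 0.02"

```text
time_s: 59.78
tcp_pos: [0.3961, -0.2573, 0.0866]
ee_rot: [0.866, 0.501, 0.0, 0.0]
wrist_force: [0.7, 4.7, 5.7]
finger_gap: 0.129
grasp_force: 59.9
```

Emit:
drive_tool --pt "-0.012 0.005 0 0.005" --pt "-0.024 0.01 0 0.01" --pt "-0.035 0.016 0 0.015" --pt "-0.039 0.018 0 0.015" --pt "-0.039 0.018 0 0.015"

```text
time_s: 60.4
tcp_pos: [0.3921, -0.3002, 0.0866]
ee_rot: [0.869, 0.494, -0.0, 0.001]
wrist_force: [-1.0, -1.5, 3.9]
finger_gap: 0.129
grasp_force: 59.6
```

```bash
python3 - <<'E'
from h import *
need((.5653,-.4017,.086)); t=save('top','t19'); s=save('side','s19'); T=cloud(t)
m=(np.hypot(T[...,0]-.46,T[...,1]+.34)<.1)&(T[...,2]>.028)&(T[...,2]<.04); b=cv2.minAreaRect((T[m][:,:2]*1000).astype(np.float32)); print('tray',b)
for c in ('top','side'):
  for n in('tray','bay_home'):
    for d in manip.spot_point(c,n)[:2]: print(c,n,np.round(d['centre'],4),round(d['confidence'],2))
m=(T[...,0]>.5)&(T[...,0]<.8)&(T[...,1]<-.15)&(T[...,1]>-.6)&(T[...,2]>.036)&(T[...,2]<.056)
n,l,st_,ce=cv2.connectedComponentsWithStats(m.astype(np.uint8)); j=1+np.argmax(st_[1:,4]); print('rack',cv2.minAreaRect((T[l==j][:,:2]*1000).astype(np.float32)))
a=t['color'][160:320,380:540,::-1]; cv2.imwrite('pics/c19.png',cv2.resize(a,(600,600),interpolation=cv2.INTER_CUBIC))
E
```

```text
t 60.4 tcp [ 0.3921 -0.3002  0.0866] x [ 0.511  0.859 -0.001] y [ 0.859 -0.511  0.001] gap 0.129 F [-1.  -1.5  3.9] gf 59.56152766942978 j [-0.81  0.19  2.02 -0.    0.93 -0.28]
need [0.0014 0.2007 0.0008] yaw now 59.2
tray ((451.692138671875, -337.2924499511719), (123.56510925292969, 165.22837829589844), 59.08570098876953)
top tray [ 0.458  -0.3419 -0.001 ] 0.97
top bay_home [ 0.6338 -0.44   -0.0016] 0.91
side tray [ 0.4566 -0.3386 -0.0023] 0.66
side tray [ 5.781e-01  5.231e-01 -4.000e-04] 0.24
side bay_home [ 0.6307 -0.4412  0.0007] 0.91
side bay_home [0.5355 0.2678 0.1307] 0.57
rack ((670.0283203125, -383.37451171875), (286.5681457519531, 161.35745239257812), 59.113059997558594)
```

View pics/c19.png

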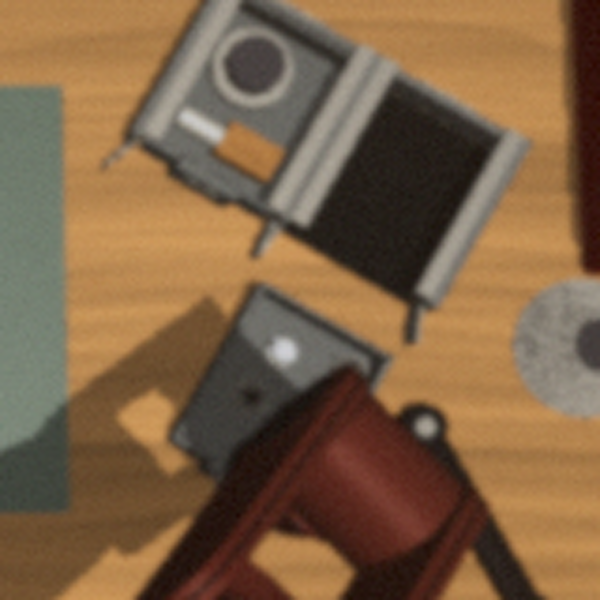

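The tray is square to the bay, both at 59.1°, and sits between the guide tips at (258,255) and (412,340), about 2 mm to the right of centre. I nudge it left and push in.

Emit:
drive_tool --pt "0.002 0.005 0 0" --pt "0.002 0.017 0 0" --pt "0.002 0.031 0 0" --pt "0.002 0.046 0 0" --pt "0.002 0.06 0 0"

```text
time_s: 61.32
tcp_pos: [0.444, -0.3268, 0.0867]
ee_rot: [0.869, 0.495, -0.001, -0.002]
wrist_force: [-9.5, 6.5, 15.5]
finger_gap: 0.13
grasp_force: 61.1
```

Emit:
drive_tool --pt "0 0.014 0 0" --pt "0 0.028 0 0" --pt "0 0.042 0 0" --pt "0 0.056 0 0" --pt "0 0.065 0 0"

```text
time_s: 61.95
tcp_pos: [0.5002, -0.3601, 0.0867]
ee_rot: [0.869, 0.495, -0.001, -0.002]
wrist_force: [-8.8, 4.4, 13.4]
finger_gap: 0.128
grasp_force: 60.8
```

```bash
python3 - <<'E'
from h import *
need((.5653,-.4017,.086))
E
```

```text
t 61.95 tcp [ 0.5002 -0.3601  0.0867] x [0.51  0.86  0.001] y [ 0.86  -0.51  -0.004] gap 0.128 F [-8.8  4.4 13.4] gf 60.81332355737686 j [-0.75  0.44  1.69 -0.    1.02 -0.22]
need [-0.0025  0.0772  0.0004] yaw now 59.3
```

Emit:
drive_tool --pt "-0.001 0.01 -0.0015 0" --pt "-0.001 0.023 -0.0015 0" --pt "-0.001 0.036 -0.0015 0" --pt "-0.001 0.049 -0.0015 0" --pt "-0.001 0.06 -0.0015 0"

```text
time_s: 62.58
tcp_pos: [0.5523, -0.3927, 0.0871]
ee_rot: [0.869, 0.495, -0.0, -0.0]
wrist_force: [0.2, 0.6, -1.3]
finger_gap: 0.128
grasp_force: 58.8
```

Emit:
drive_tool --pt "0 0.006 0 0" --pt "0 0.01 0 0" --pt "0 0.014 0 0" --pt "0 0.016 0 0" --pt "0 0.016 0 0"

```text
time_s: 63.2
tcp_pos: [0.5655, -0.4007, 0.0879]
ee_rot: [0.869, 0.495, -0.0, -0.0]
wrist_force: [-1.1, 0.1, -3.9]
finger_gap: 0.131
grasp_force: 58.6
```

```bash
python3 - <<'E'
from h import *
need((.5653,-.4017,.086)); 
for c in ('top','side'):
  im=save(c,c+'20')
  for n in('tray','bay_home','tray_grip'):
    for d in manip.spot_point(c,n)[:2]: print(c,n,np.round(d['centre'],4),round(d['confidence'],2))
E
```

```text
t 63.2 tcp [ 0.5655 -0.4007  0.0879] x [0.511 0.86  0.   ] y [ 0.86  -0.511 -0.   ] gap 0.131 F [-1.1  0.1 -3.9] gf 58.56744825839996 j [-0.73  0.59  1.47 -0.    1.08 -0.19]
need [-0.001   0.0004  0.0019] yaw now 59.3
top tray [ 6.328e-01 -4.398e-01 -4.000e-04] 0.92
top bay_home [ 0.5686 -0.4026  0.0305] 0.71
top bay_home [0.5342 0.2685 0.1709] 0.41
top tray_grip [ 0.5692 -0.4016  0.0326] 0.7
side tray [ 0.6301 -0.4394 -0.    ] 0.91
side tray [ 0.6685 -0.4422  0.0122] 0.71
side bay_home [ 0.6177 -0.4579  0.0107] 0.69
side bay_home [ 7.483e-01  9.790e-02 -7.000e-04] 0.62
side tray_grip [ 0.5672 -0.4027  0.0297] 0.81
side tray_grip [6.049e-01 1.206e-01 5.000e-04] 0.48
```

Emit:
drive_tool --pt "0 0.001 0.001 0" --pt "0 0.002 0.001 0" --pt "0 0.003 0.001 0" --pt "0 0.003 0.001 0"

```text
time_s: 64.1
tcp_pos: [0.5667, -0.401, 0.0867]
ee_rot: [0.869, 0.495, -0.001, -0.002]
wrist_force: [-9.8, 6.7, 3.8]
finger_gap: 0.128
grasp_force: 59.6
```

Emit:
drive_tool --pt "0 0.001 0 0" --pt "0 0.002 0 0" --pt "0 0.002 0 0"

```text
time_s: 64.47
tcp_pos: [0.567, -0.4011, 0.0867]
ee_rot: [0.869, 0.495, -0.002, -0.005]
wrist_force: [-16.7, 11.2, 10.3]
finger_gap: 0.132
grasp_force: 60.5
```

Force rose from 12 to 20 N with almost no travel, so the tray is against the back stop. I relax, release, lift straight up and look.

Emit:
drive_tool --pt "0 -0.003 0 0" --pt "0 -0.004 -0.001 0" --pt "0 -0.004 -0.001 0"

```text
time_s: 64.85
tcp_pos: [0.5662, -0.401, 0.0877]
ee_rot: [0.869, 0.495, -0.0, -0.0]
wrist_force: [-1.9, 2.8, -3.9]
finger_gap: 0.129
grasp_force: 59.2
```

Emit:
drive_tool --pt "0 0 0 0" --pt "0 0 0 0" --pt "0 0 0 0" --pt "0 0 -0.03 0" --pt "0 0 -0.08 0" --fingers 0.04

```text
time_s: 65.47
tcp_pos: [0.5653, -0.4003, 0.1662]
ee_rot: [0.869, 0.495, -0.001, -0.002]
wrist_force: [1.1, -0.4, 0.2]
finger_gap: 0.474
grasp_force: 0.0
```

Emit:
drive_tool --pt "0.02 -0.04 -0.05 0" --pt "0.04 -0.08 -0.1 0" --pt "0.08 -0.12 -0.1 0" --pt "0.12 -0.16 -0.1 0" --pt "0.16 -0.2 -0.1 0"

```text
time_s: 66.1
tcp_pos: [0.4758, -0.1601, 0.2688]
ee_rot: [0.869, 0.494, 0.001, 0.001]
wrist_force: [-0.2, -0.4, 0.4]
finger_gap: 0.472
grasp_force: 0.0
```

Emit:
drive_tool --pt "0 0 0 0" --pt "0 0 0 0"

```text
time_s: 66.35
tcp_pos: [0.4766, -0.1618, 0.2687]
ee_rot: [0.869, 0.495, 0.0, 0.001]
wrist_force: [-0.3, 0.2, 0.6]
finger_gap: 0.465
grasp_force: 0.0
```

```bash
python3 - <<'E'
from h import *
st(); ims={c:save(c,c+'21') for c in ('top','side')}
for c in ims:
  for n in('tray','tray_grip'):
    for d in manip.spot_point(c,n)[:2]: print(c,n,np.round(d['centre'],4),round(d['confidence'],2))
  W=cloud(ims[c])
  for z in ((.160,.172),(.170,.178)): print(c,'stack',meas(W,(.534,.268),.04,*z))
a=ims['top']['color'][160:260,420:540,::-1]; b=ims['side']['color'][100:350,240:460,::-1]
cv2.imwrite('pics/c21.png',np.hstack([cv2.resize(a,(400,455),interpolation=cv2.INTER_CUBIC),cv2.resize(b,(400,455),interpolation=cv2.INTER_CUBIC)]))
E
```

```text
t 66.35 tcp [ 0.4766 -0.1618  0.2687] x [ 0.51  0.86 -0.  ] y [ 0.86  -0.51   0.002] gap 0.465 F [-0.3  0.2  0.6] gf 0.0 j [-0.48 -0.05  1.88 -0.    1.31  0.05]
top tray [ 0.6325 -0.4421 -0.0011] 0.9
top tray_grip [ 0.5706 -0.4024  0.0317] 0.56
top stack {'n': 273, 'mec': array([0.5338, 0.2677]), 'r': 0.0312, 'med': array([0.5336, 0.2671]), 'mean': array([0.5335, 0.2665, 0.1658]), 'ztop': 0.1706}
top stack {'n': 86, 'mec': array([0.533 , 0.2668]), 'r': 0.0216, 'med': array([0.5325, 0.2669]), 'mean': array([0.5344, 0.2665, 0.173 ]), 'ztop': 0.177}
side tray [ 0.6311 -0.4405 -0.0029] 0.58
side tray_grip [ 0.5615 -0.4049  0.0251] 0.72
side tray_grip [0.5305 0.2719 0.1441] 0.21
side stack {'n': 337, 'mec': array([0.5353, 0.2694]), 'r': 0.0324, 'med': array([0.5358, 0.2702]), 'mean': array([0.5312, 0.2758, 0.1674]), 'ztop': 0.171}
side stack {'n': 232, 'mec': array([0.5321, 0.2695]), 'r': 0.0254, 'med': array([0.5318, 0.2692]), 'mean': array([0.5342, 0.2711, 0.1733]), 'ztop': 0.1763}
```

View pics/c21.png

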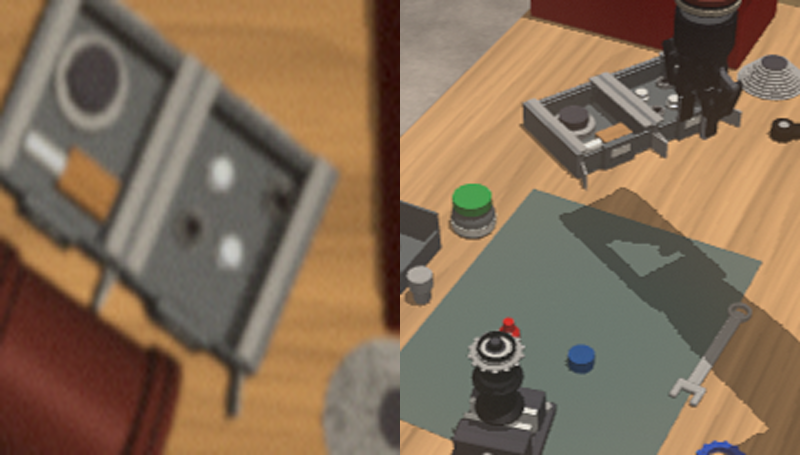

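The loaded tray sits flush beside the filled one, with its four parts visible at (222,173), (278,195), (188,228) and (231,250). The stack is intact and the gripper is clear, so I hand in.

```bash
python3 -c "
from plant import manip
print(manip.sign_off())"
```

```text
the job is handed in; nothing more can be done
None
```

I built the spacer and sprocket stack on the freehub, put both old bearings and both end caps in the tray, pushed it home in the free bay, and handed the job in at about 66 s; no verdict came back.

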